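# Brush out the scrap tub, hood it and post the worn sanding plates

## Robot

A 6-joint arm with a two-finger parallel gripper is mounted at the origin on the work surface. World frame = base frame: x ahead of the robot, y to its left, z up, the work surface at z = 0. Lengths are in m, angles in rad, forces in N, time in s.
With the tool pointing down it reaches from about 0.35 to 0.975 m from the base axis. Payload 4.9 kg.
Tool frame: the origin (TCP) lies between the finger pads; the fingertips stand 19 mm ahead of it and the grasp point (between the pads) is the TCP; z points along the fingers, y is the line along which they close (so a half turn about z gives the same grasp; the last joint's range is limited). The gripper opens to 85 mm and grips with 20 to 120 N. Pads are 22 mm wide; open, the fingers measure 114 mm over their backs; the gripper's body (76 mm by 85 mm) begins 54 mm behind the grasp point. The pads swing forward as they close: fully open they stand 13 mm farther back than shut.
Start: joints at [1.042, 0.053, 1.613, -0, 1.476, -0.119], TCP at [0.249, 0.573, 0.25] pointing down, gripper open.
Joint ranges: [-3.01, 3.01], [-1.01, 2.22], [0.06, 2.58], [-1.02, 4.17], [0.09, 2.62], [-3.14, 3.14]. Speed limits (rad/s): [2.57, 2.57, 3.14, 3.14, 3.14, 3.14].

## Interface

Orientations are given as a rotation vector (axis times angle).
In Python, from station import ctrl gives the robot as it stands. The module is installed in compiled form; this text tells all that it offers.
- The arm moves only by the tool servo_tool, never from a script. Its argument "increments" is a list that holds one entry, the list of rows, each a list of 5 numbers: the finger opening in cm, from 0 to 8.54, then the shift along the tool's x, y, z in cm, then the turn about the tool's z in degrees. A call has 1 to 5 rows; each row is the pose to reach, as a shift and turn from the pose commanded when the call began, along the tool's axes at that moment; what a row does not reach only later rows make up. A row lasts 1/10 s, in which the tool goes at most 50 mm and 8.59 degrees, less where a joint would pass 70% of its speed; a pose out of reach is approached as far as the arm can. A call with a gripper value outside its range is refused whole. The fingers move at their own pace and stop on an object; "newtons" is the grip in N (left out, the last holds). Time passes only in rows, so rows that repeat a pose let the fingers close. It gives the time, the measured TCP pose, the force, the opening and the grip force at its end, in the units of the state.
- ctrl.get_obs(): the state, without advancing time (a new reading comes with each control period).
- ctrl.get_image(name): name is "side" or "top"; returns a dict with "img" (480x640x3 uint8, red, green, blue), "fx", "fy", "cx", "cy" (pixels), "rvec" (rotation vector, rad) and "tvec" (3), from world to camera coordinates, as OpenCV has them. Camera axes: x right, y down, z forward; pixel columns grow to the right and rows downward; lengths in m; the calibration is good to about 2 mm. A picture is of the moment at which its call begins. There is no depth.
- ctrl.finish_job(): hands the job in; it is judged then, once.
The state is a dict: "t": time; "q": joint angles; "dq": joint speeds; "effort": joint torques, N m; "tool_pos": TCP position; "tool_rot": TCP orientation; "contact_force": force on the tool from outside, world axes, zero at the start; "wrist_torque": the same for the moment, N m; "opening": finger opening in m; "grip_force": force on a finger pad.
Only numpy, scipy, OpenCV 4.12 (cv2) and the standard library are available. Lean on these libraries where they do the work, as an engineer would, in place of code of your own. Each camera call takes 0.05 s, during which the arm holds its last target. There are 200 camera calls.

## Task

Clean the empty grey scrap tub: scrub with the upright brush, twice down to the floor near the yellow end and then twice near the other end, drawing it up to the tub's upper half after each stroke, and stand it back in its wooden holder. Then lift the hood by its handle and seat it squarely on the tub with its slotted snout at the yellow end, and post every worn red-brown sanding plate on the bench end first through the slot, so that all of them lie in the tub; no plate may go into the tub before the hood is on.

Things in the scene. Friction and masses are not known exactly. Their poses are not given: they have to be found in the camera images.
- tub: Grey open-topped scrap tub fixed to the bench, 250 (x) x 150 (y) x 140 mm tall, walls and floor 5 mm thick; the outside of its far (+x) end carries a yellow panel. Origin: centre of its underside; z up.
- hood: Loose orange hood for the tub, 250 (x) x 150 (y) mm, 0.5 to 0.8 kg: flat rim, dark plate and handle at its -x end, wedge snout at its +x end, top 107 mm up. Stands on four tapered feet 12 mm tall that drop inside the tub walls with 6 mm play. Origin: footprint centre, underside of feet; seated, it lies 128 mm above the tub origin, x along the tub x. Centre of mass 60 mm towards -x.
- slot (a point): Slot mouth centre, at (72, 0, 72) mm in the hood frame, same axes. 66 mm wide (hood y), 20 mm high, in a sloping 5 mm sheet 110 mm wide, white lines above and below. Outward normal: hood +x raised 35 deg, so plates enter 35 deg below hood -x; the face ends 43 mm above the slot, roof falls to -x. Open behind down to the tub floor: a plate let go 80 mm inside drops in by itself.
- handle (a point): Centre of the hood handle, at (-80, 0, 64) mm in the hood frame, same axes: black bar 100 mm long (hood y), 14 mm thick (x), 22 mm tall (z), 36 mm of clear space beneath it; its two end posts stand 38 mm either side of the centre.
- brush: Round cleaning brush standing upright: light wooden bristle head 44 mm in diameter and 60 mm tall, aluminium collar, then a blue round handle 24 mm in diameter from 78 to 213 mm above its foot; 80 to 170 g. Origin: centre of the foot (underside of the head); z runs up along the handle.
- stand: Wooden brush holder fixed to the bench, 66 x 66 mm, 60 mm tall, with a square pocket 56 x 56 mm and a floor 5 mm thick; the brush stands in it at first. Origin: centre of its underside.
- plate0: Worn stiff sanding plate, 120 (x) x 50 (y) x 9 mm (z), 80 g, red-brown abrasive on black backing, lying flat on the bench at first (may be absent: three or four of the four are there). Origin: centre of its underside.
- plate1: Worn stiff sanding plate, 120 (x) x 50 (y) x 9 mm (z), 80 g, red-brown abrasive on black backing, lying flat on the bench at first (may be absent: three or four of the four are there). Origin: centre of its underside.
- plate2: Worn stiff sanding plate, 120 (x) x 50 (y) x 9 mm (z), 80 g, red-brown abrasive on black backing, lying flat on the bench at first (may be absent: three or four of the four are there). Origin: centre of its underside.
- plate3: Worn stiff sanding plate, 120 (x) x 50 (y) x 9 mm (z), 80 g, red-brown abrasive on black backing, lying flat on the bench at first (may be absent: three or four of the four are there). Origin: centre of its underside.

How it is judged:
By the outcome, as a careful person would: the job done as asked, in the order asked, and still so for the second after the job is handed in, with the robot touching nothing.
Of plate0, plate1, plate2, plate3 only 3 to 4 are there at a start; the rules pass over those that are not, and their reading is None.
At some moment in a run one of plate0, plate1, plate2, plate3 may be knocked a few centimetres aside while the robot is not near it.
It also fails if it takes over 210 s, if anything falls off the work surface, if the arm or the gripper's body presses on something with over 40 N, if the wrist force passes 120 N, or if a joint passes its speed limit or range.

## Working session

There is one attempt and no reset: what is moved stays moved. The work goes in short steps, Python scripts to look and compute and a tool call to move; the robot and the scene stay as the last step left them, time stands still between calls to the robot, and variables do not carry over. Pictures are saved under pics/ and viewed, at most 14 in all, crops included, and the job is handed in when it is done.

Besides the shell and the picture viewer there is one more tool, called after "Call:" by a JSON object that holds its "name" and its "arguments". servo_tool: Moves the arm, as the interface text tells. Its arguments: {"type":"object","properties":{"increments":{"type":"array"},"newtons":{"type":"number"}},"required":["increments"]}

```bash
mkdir -p pics
cat > h.py <<'E'
import numpy as np, cv2, sys
from scipy.spatial.transform import Rotation as R
from station import ctrl
def cam(n):
    d=ctrl.get_image(n); return d
def proj(d,P):
    K=np.array([[d['fx'],0,d['cx']],[0,d['fy'],d['cy']],[0,0,1.]])
    return cv2.projectPoints(np.float64(P).reshape(-1,1,3),np.float64(d['rvec']),np.float64(d['tvec']),K,None)[0].reshape(-1,2)
def back(d,uv,z):
    Rm=cv2.Rodrigues(np.float64(d['rvec']))[0]; t=np.float64(d['tvec']).ravel()
    uv=np.float64(uv).reshape(-1,2)
    r=np.c_[(uv[:,0]-d['cx'])/d['fx'],(uv[:,1]-d['cy'])/d['fy'],np.ones(len(uv))]@Rm
    c=-Rm.T@t; return c+r*((z-c[2])/r[:,2])[:,None]
def save(d,n): cv2.imwrite(f'pics/{n}.png',cv2.cvtColor(d['img'],cv2.COLOR_RGB2BGR))
E
python3 - <<'E'
from h import *
import pickle
o=ctrl.get_obs(); print(o)
for n in('top','side'):
    d=cam(n); save(d,n+'0'); pickle.dump(d,open(n+'0.pkl','wb'))
    Rm=cv2.Rodrigues(np.float64(d['rvec']))[0]; print(n,d['fx'],-Rm.T@np.ravel(d['tvec']),Rm.round(2).tolist())
print(R.from_rotvec(o['tool_rot']).as_matrix().round(3))
E
```

```text
{'t': 0.0, 'q': array([ 1.04202850e+00,  5.33510795e-02,  1.61431537e+00,  1.02157719e-05,
        1.47600665e+00, -1.19006478e-01]), 'dq': array([ 8.09711247e-04,  1.11881293e-04, -3.82213946e-04, -2.05016792e-03,
       -4.81772546e-04, -3.08555645e-05]), 'effort': array([ 4.83161548e-04, -3.93696105e+01, -3.70167732e+01, -9.64650849e-05,
        7.44146149e-03,  9.93608865e-06]), 'tool_pos': array([0.24869287, 0.57274261, 0.2490538 ]), 'tool_rot': array([-0.63902259, -3.07522758,  0.0030923 ]), 'contact_force': array([-0.96508497,  0.11482652, -0.43518794]), 'wrist_torque': array([-0.04931226, -0.00920786,  0.01225443]), 'grip_force': 0.0, 'opening': 0.08529521585532274}
top 486.52942555427364 [ 0.39792694 -0.01809195  1.22586379] [[-0.02, -1.0, 0.02], [-1.0, 0.02, -0.07], [0.07, -0.02, -1.0]]
side 468.66682295178913 [-0.00634677 -0.76290893  0.74259434] [[0.85, -0.53, 0.02], [-0.29, -0.51, -0.81], [0.44, 0.68, -0.59]]
[[-0.917  0.398 -0.001]
 [ 0.398  0.917 -0.002]
 [ 0.    -0.002 -1.   ]]
```

View pics/top0.png

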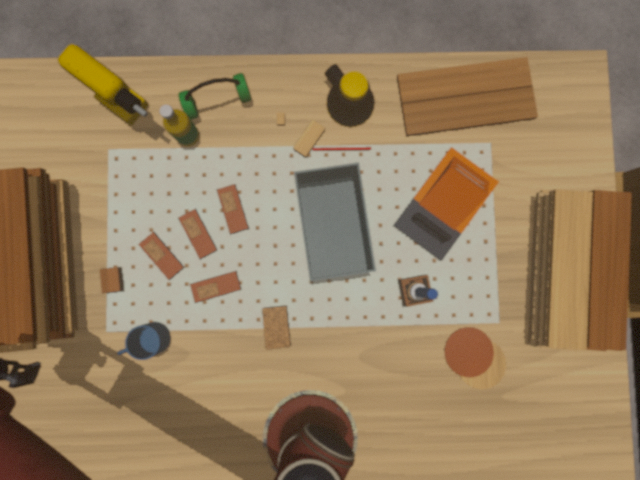

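View pics/side0.png

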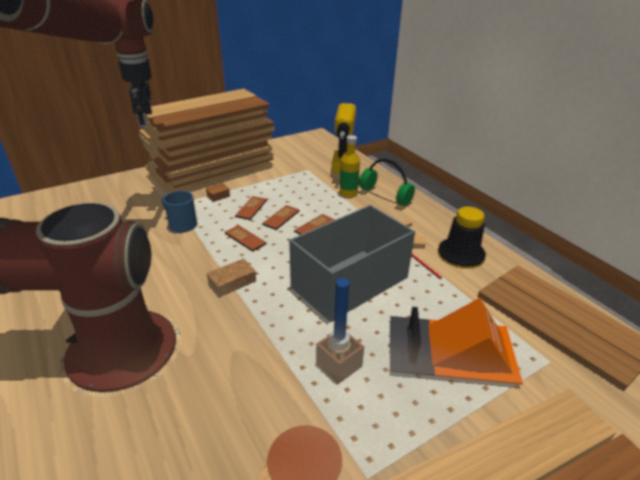

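Run:
```python
from h import *
import pickle
d=pickle.load(open('top0.pkl','rb')); im=d['img']
c=cv2.resize(im[140:310,290:505],None,fx=3.5,fy=3.5,interpolation=cv2.INTER_CUBIC)
cv2.imwrite('pics/c0.png',c[:,:,::-1])
hsv=cv2.cvtColor(im,cv2.COLOR_RGB2HSV)
m=((hsv[...,0]<13)|(hsv[...,0]>172))&(hsv[...,1]>90)
m[:, :105]=0;m[:,290:]=0;m[:150]=0;m[330:]=0
m=cv2.morphologyEx(m.astype(np.uint8),cv2.MORPH_OPEN,np.ones((5,5)));m=cv2.morphologyEx(m,cv2.MORPH_CLOSE,np.ones((9,9)))
n,l,s,ce=cv2.connectedComponentsWithStats(m)
for i in range(1,n):
    if s[i][4]<200: continue
    pts=np.argwhere(l==i)[:,::-1].astype(np.float32)
    W=back(d,pts,0.009)[:,:2]
    r=cv2.minAreaRect((W*1000).astype(np.float32)); 
    b=cv2.boxPoints(r); e=b[1]-b[0];f=b[2]-b[1]; e=e if np.hypot(*e)>np.hypot(*f) else f
    print(ce[i].round(),np.round(r[0],1),np.round(r[1],1),'yaw',round(np.degrees(np.arctan2(e[1],e[0]))%180,1))
```

```text
[236. 220.] [541.  175.3] [58.6 45. ] yaw 15.4
[203. 244.] [484.7 259.2] [63.1 45.4] yaw 26.1
[168. 264.] [436.7 346.2] [68.8 46.2] yaw 39.2
[227. 283.] [382.9 197. ] [45.7 57.2] yaw 104.8
```

View pics/c0.png

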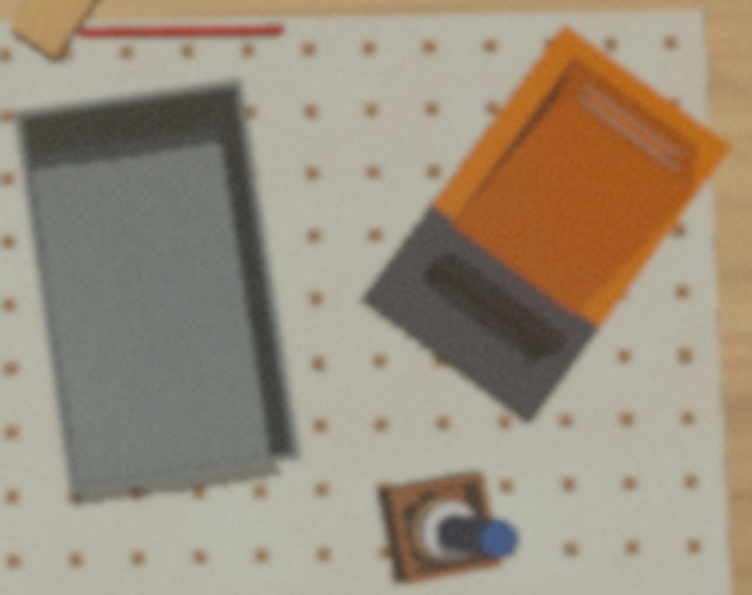

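```bash
cat > fit.py <<'E'
from h import *
import pickle
from scipy.optimize import least_squares
d=pickle.load(open('top0.pkl','rb')); im=d['img']
def C(p): return np.float64(p)/3.5+[290-.36,140-.36]
def fit(P,uv,g):
    P=np.float64(P)
    def w(x): c,s=np.cos(x[2]),np.sin(x[2]); return np.c_[x[0]+c*P[:,0]-s*P[:,1],x[1]+s*P[:,0]+c*P[:,1],P[:,2]]
    r=least_squares(lambda x:(proj(d,w(x))-uv).ravel(),g); print(r.x.round(4),np.degrees(r.x[2]).round(2),'res',r.fun.round(1)); return r.x
def box(a,b,z): return [[a,b,z],[a,-b,z],[-a,-b,z],[-a,b,z]]
fit(box(.125,.075,.14),C([[18,116],[239,83],[297,457],[70,492]]),[.5,0,.1])
fit(box(.125,.075,.016),C([[565,27],[730,145],[530,420],[362,298]]),[.5,-.2,-.6])
fit(box(.033,.033,.06),C([[393,487],[480,472],[502,560],[408,575]]),[.3,-.2,.1])
print('collar/cap', back(d,C([497,538]),.218), back(d,C([443,528]),.075))
s=pickle.load(open('side0.pkl','rb')); print('side cap',back(s,[342,283],.218))
hsv=cv2.cvtColor(im,cv2.COLOR_RGB2HSV)
# plates: fit rectangle IoU on saturation mask
for g in ([161,255],[198,233],[233,208],[216,287]):
    m=(hsv[...,1]>75); M=np.zeros_like(m); x,y=g; 
    yy,xx=np.mgrid[:480,:640]; reg=(abs(xx-x)<34)&(abs(yy-y)<34)
    n,l=cv2.connectedComponents((m&reg).astype(np.uint8)); k=np.bincount(l[y-6:y+7,x-6:x+7].ravel(),minlength=n);k[0]=0
    pts=np.argwhere(cv2.morphologyEx((l==k.argmax()).astype(np.uint8),cv2.MORPH_OPEN,np.ones((5,5))))[:,::-1]
    W=back(d,pts,.009)[:,:2]*1000
    r=cv2.minAreaRect(W.astype(np.float32)); b=cv2.boxPoints(r); e=b[1]-b[0];f=b[2]-b[1]; e=e if np.hypot(*e)>np.hypot(*f) else f
    print(g,np.round(r[0]),np.round(W.mean(0)),np.round(r[1]),round(np.degrees(np.arctan2(e[1],e[0]))%180,1))
E
python3 fit.py
```

```text
[ 0.5176 -0.0665  0.1248] 7.15 res [-1.5 -1.3  0.9 -1.2  1.2  1.3 -0.5  1.1]
[ 0.5721 -0.3546 -0.6625] -37.96 res [-0.3 -1.1  0.5  0.3  0.1  0.9 -0.3 -0.1]
[ 0.359  -0.2645  0.1571] 9.0 res [-1.  -0.8  1.1 -1.4  0.1  0.7 -0.1  1.4]
collar/cap [[ 0.35507337 -0.26111144  0.218     ]] [[ 0.35648027 -0.25929685  0.075     ]]
side cap [[ 0.35304361 -0.26454966  0.218     ]]
[161, 255] [456. 360.] [455. 362.] [117.  53.] 39.8
[198, 233] [509. 272.] [508. 271.] [120.  47.] 27.3
[233, 208] [568. 184.] [569. 184.] [118.  50.] 15.5
[216, 287] [374. 226.] [375. 227.] [ 49. 119.] 105.1
```

```bash
cat > plan.py <<'E'
from h import *
def yaw_of(rv): m=R.from_rotvec(rv).as_matrix(); return np.degrees(np.arctan2(m[1,0],m[0,0]))
def plan(wps,start=None):
    "wps: (x,y,z,yaw) world m/deg; prints tool-axis shifts cm, turn deg for successive calls"
    o=ctrl.get_obs()
    cur=np.r_[o['tool_pos'],yaw_of(o['tool_rot'])] if start is None else np.float64(start)
    if start is None: print('now',cur.round(4),'t',round(o['t'],1))
    for w in wps:
        w=np.float64(w); a=np.radians(cur[3]); X=np.array([np.cos(a),np.sin(a)]); Y=np.array([np.sin(a),-np.cos(a)])
        D=w[:3]-cur[:3]; t=-((w[3]-cur[3]+180)%360-180)
        L=np.linalg.norm(D)*1000
        print([round(100*D[:2]@X,2),round(100*D[:2]@Y,2),round(-100*D[2],2),round(t,1)],'rows>=%.1f'%max(L/50,abs(t)/8.59)); cur=w
T=np.array([.5176,-.0665]); TY=7.15
def tub(x,y,z,yaw): c,s=np.cos(np.radians(TY)),np.sin(np.radians(TY)); return [T[0]+c*x-s*y,T[1]+s*x+c*y,z,yaw]
E
python3 - <<'E'
from plan import *
A=TY+90
plan([(.4,.42,.32,120),(.5,.22,.32,A),(.52,0,.32,A),(.43,-.17,.32,A),(.354,-.263,.27,A),(.354,-.263,.185,A)])
E
```

```text
now [  0.2487   0.5728   0.2492 156.5208] t 0.1
[np.float64(-19.96), np.float64(-7.99), np.float64(-7.08), np.float64(36.5)] rows>=4.5
[np.float64(-22.32), np.float64(-1.34), np.float64(-0.0), np.float64(22.8)] rows>=4.5
[np.float64(-22.08), np.float64(-0.75), np.float64(-0.0), np.float64(-0.0)] rows>=4.4
[np.float64(-15.75), np.float64(-11.05), np.float64(-0.0), np.float64(-0.0)] rows>=3.8
[np.float64(-8.28), np.float64(-8.7), np.float64(5.0), np.float64(-0.0)] rows>=2.6
[np.float64(0.0), np.float64(0.0), np.float64(8.5), np.float64(-0.0)] rows>=1.7
```

Call:
{"name": "servo_tool", "arguments": {"increments": [[[8.5, -20, -8, -7, 36.5], [8.5, -20, -8, -7, 36.5], [8.5, -20, -8, -7, 36.5], [8.5, -20, -8, -7, 36.5], [8.5, -20, -8, -7, 36.5]]]}}

```text
t: 0.6
tool_pos: [0.4028, 0.4179, 0.3216]
tool_rot: [1.578, 2.715, 0.002]
contact_force: [0.8, 0.8, 0.1]
opening: 0.0849
grip_force: 0.0
```

Call:
{"name": "servo_tool", "arguments": {"increments": [[[8.5, -22.3, -1.3, 0, 22.8], [8.5, -22.3, -1.3, 0, 22.8], [8.5, -22.3, -1.3, 0, 22.8], [8.5, -22.3, -1.3, 0, 22.8], [8.5, -22.3, -1.3, 0, 22.8]]]}}

```text
t: 1.1
tool_pos: [0.5019, 0.2173, 0.3197]
tool_rot: [2.081, 2.353, -0.002]
contact_force: [0.3, -0.2, -0.2]
opening: 0.085
grip_force: 0.0
```

Call:
{"name": "servo_tool", "arguments": {"increments": [[[8.5, -22, -0.8, 0, 0], [8.5, -22, -0.8, 0, 0], [8.5, -22, -0.8, 0, 0], [8.5, -22, -0.8, 0, 0], [8.5, -22, -0.8, 0, 0]]]}}

```text
t: 1.6
tool_pos: [0.5203, -0.0023, 0.3197]
tool_rot: [-2.082, -2.353, 0.002]
contact_force: [0.8, 0.4, -0.1]
opening: 0.085
grip_force: 0.0
```

Call:
{"name": "servo_tool", "arguments": {"increments": [[[8.5, -15.8, -11, 0, 0], [8.5, -15.8, -11, 0, 0], [8.5, -15.8, -11, 0, 0], [8.5, -15.8, -11, 0, 0], [8.5, -15.8, -11, 0, 0]]]}}

```text
t: 2.1
tool_pos: [0.4292, -0.1727, 0.3198]
tool_rot: [-2.085, -2.35, 0.002]
contact_force: [1.2, 1.0, -1.0]
opening: 0.0848
grip_force: 0.0
```

Run:
```python
from plan import *
A=TY+90
plan([(.354,-.263,.27,A),(.354,-.263,.185,A)])
```

```text
now [ 0.4292 -0.1727  0.3198 96.825 ] t 2.1
[np.float64(-8.07), np.float64(-8.54), np.float64(4.98), np.float64(-0.3)] rows>=2.6
[np.float64(0.0), np.float64(0.0), np.float64(8.5), np.float64(-0.0)] rows>=1.7
```

Call:
{"name": "servo_tool", "arguments": {"increments": [[[8.5, -8.1, -8.5, 5, 0], [8.5, -8.1, -8.5, 5, 0], [8.5, -8.1, -8.5, 5, 0], [8.5, -8.1, -8.5, 5, 0], [8.5, -8.1, -8.5, 5, 0]]]}}

```text
t: 2.6
tool_pos: [0.3573, -0.2599, 0.27]
tool_rot: [-2.077, -2.356, -0.001]
contact_force: [0.2, 0.2, -0.2]
opening: 0.0847
grip_force: 0.0
```

Call:
{"name": "servo_tool", "arguments": {"increments": [[[8.5, 0, 0, 3, 0], [8.5, 0, 0, 6, 0], [8.5, 0, 0, 8.5, 0], [8.5, 0, 0, 8.5, 0], [8.5, 0, 0, 8.5, 0]]]}}

```text
t: 3.1
tool_pos: [0.3581, -0.2597, 0.1862]
tool_rot: [2.075, 2.358, 0.0]
contact_force: [-0.1, -0.7, 0.4]
opening: 0.0852
grip_force: 0.0
```

Run:
```python
from plan import *
plan([])
a=cam('side')['img'];b=cam('top')['img']
c=np.hstack([cv2.resize(a[220:400,280:420],None,fx=2.8,fy=2.8),cv2.resize(b[220:340,380:480],None,fx=4,fy=4.2)])
cv2.imwrite('pics/b1.png',c[:,:,::-1])
```

```text
now [ 0.3581 -0.2597  0.1862 97.3259] t 3.1
```

View pics/b1.png

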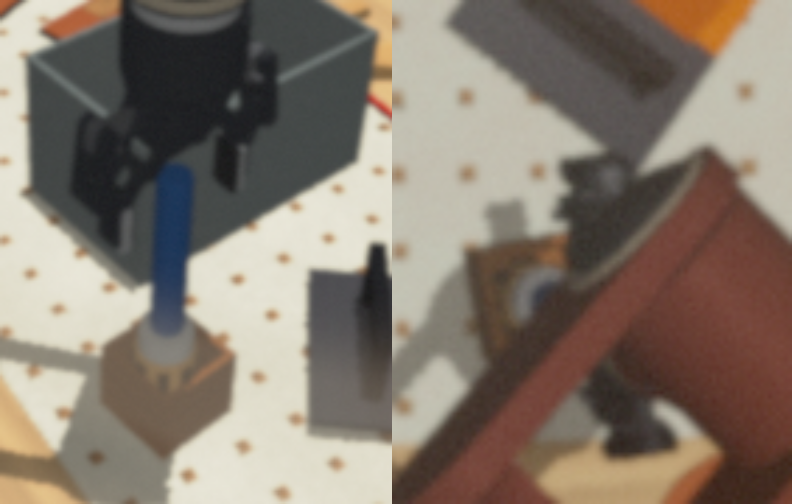

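Call:
{"name": "servo_tool", "arguments": {"increments": [[[1.0, 0, 0, 0, 0], [1.0, 0, 0, 0, 0], [1.0, 0, 0, 0, 0], [1.0, 0, 0, 0, 0], [1.0, 0, 0, 0, 0]]], "newtons": 60}}

```text
t: 3.7
tool_pos: [0.3571, -0.2605, 0.1857]
tool_rot: [2.077, 2.357, -0.001]
contact_force: [-1.0, -0.8, 2.2]
opening: 0.0225
grip_force: 58.6
```

Call:
{"name": "servo_tool", "arguments": {"increments": [[[1.0, 0, 0, 0, 0], [1.0, 0, 0, 0, 0], [1.0, 0, 0, 0, 0]]]}}

```text
t: 4.0
tool_pos: [0.3572, -0.2605, 0.1857]
tool_rot: [2.077, 2.357, -0.001]
contact_force: [-1.4, -0.3, 2.4]
opening: 0.0229
grip_force: 58.9
```

Call:
{"name": "servo_tool", "arguments": {"increments": [[[1.0, 0, 0, -3, 0], [1.0, 0, 0, -7, 0], [1.0, 0, 0, -11, 0], [1.0, 0, 0, -16, 0], [1.0, 0, 0, -16, 0]]]}}

```text
t: 4.5
tool_pos: [0.359, -0.2618, 0.3532]
tool_rot: [2.068, 2.347, -0.001]
contact_force: [0.5, 0.5, 0.5]
opening: 0.0225
grip_force: 59.3
```

Run:
```python
from plan import *
A=TY+90
plan([tub(.0,-.02,.365,A),tub(.072,0,.365,A),tub(.072,0,.21,A),tub(.072,0,.186,A)])
```

```text
now [ 0.359  -0.2618  0.3532 97.229 ] t 4.5
[np.float64(15.38), np.float64(18.19), np.float64(-1.18), np.float64(0.1)] rows>=4.8
[np.float64(2.0), np.float64(7.2), np.float64(-0.0), np.float64(-0.0)] rows>=1.5
[np.float64(0.0), np.float64(0.0), np.float64(15.5), np.float64(-0.0)] rows>=3.1
[np.float64(0.0), np.float64(0.0), np.float64(2.4), np.float64(-0.0)] rows>=0.5
```

Call:
{"name": "servo_tool", "arguments": {"increments": [[[1.0, 3, 3.5, -1, 0], [1.0, 6, 7, -1, 0], [1.0, 9.2, 11, -1, 0], [1.0, 12.4, 14.6, -1, 0], [1.0, 15.4, 18.2, -1, 0]]]}}

```text
t: 5.0
tool_pos: [0.5192, -0.0824, 0.3537]
tool_rot: [-2.075, -2.356, 0.0]
contact_force: [0.5, -0.9, -0.9]
opening: 0.0224
grip_force: 59.3
```

Call:
{"name": "servo_tool", "arguments": {"increments": [[[1.0, 1, 3.5, 0, 0], [1.0, 2, 7.2, 0, 0], [1.0, 2, 7.2, 0, 0], [1.0, 2, 7.2, 0, 0]]]}}

```text
t: 5.4
tool_pos: [0.5873, -0.0552, 0.353]
tool_rot: [-2.074, -2.356, 0.003]
contact_force: [-0.4, -0.8, -1.8]
opening: 0.0228
grip_force: 59.5
```

Run:
```python
from plan import *
A=TY+90
plan([tub(.072,0,.365,A),tub(.072,0,.21,A),tub(.072,0,.186,A)])
d=cam('side');b=cam('top')
c=np.hstack([cv2.resize(d['img'][100:340,240:460],None,fx=1.8,fy=2),cv2.resize(b['img'][130:310,270:420],None,fx=2.6,fy=2.667)])
cv2.imwrite('pics/b2.png',c[:,:,::-1])
```

```text
now [ 5.87300e-01 -5.52000e-02  3.53000e-01  9.72826e+01] t 5.4
[np.float64(-0.26), np.float64(0.15), np.float64(-1.2), np.float64(0.1)] rows>=0.2
[np.float64(0.0), np.float64(0.0), np.float64(15.5), np.float64(-0.0)] rows>=3.1
[np.float64(0.0), np.float64(0.0), np.float64(2.4), np.float64(-0.0)] rows>=0.5
```

View pics/b2.png

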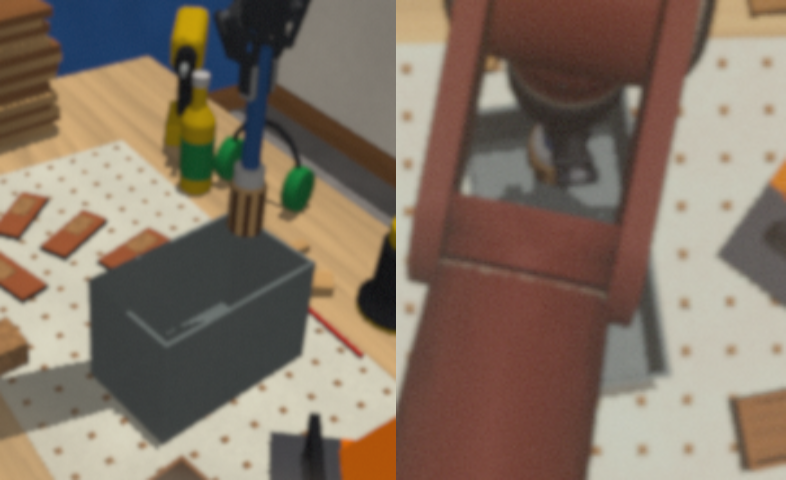

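Run:
```python
from plan import *
d=cam('side'); p=ctrl.get_obs()['tool_pos']
for z in(.03,-.03,-.1,-.18): 
    u=proj(d,p+[0,0,z])[0]; print(z,u.round(1),((u-[240,100])*[1.8,2]).round())
print((( proj(d,[tub(x,y,.14,0)[:3] for x in(.125,-.125) for y in(.075,-.075)])-[240,100])*[1.8,2]).round())
```

```text
0.03 [384.7 124.4] [260.  49.]
-0.03 [381.9 151.8] [255. 104.]
-0.1 [378.8 181.4] [250. 163.]
-0.18 [375.7 212.4] [244. 225.]
[[234. 210.]
 [315. 264.]
 [ 86. 280.]
 [164. 348.]]
```

Call:
{"name": "servo_tool", "arguments": {"increments": [[[1.0, -0.2, 0, 4, 0], [1.0, -0.2, 0, 8, 0], [1.0, -0.2, 0, 12, 0], [1.0, -0.2, 0, 15, 0], [1.0, -0.2, 0, 15, 0]]]}}

```text
t: 6.05
tool_pos: [0.5836, -0.0576, 0.1997]
tool_rot: [-2.073, -2.349, 0.007]
contact_force: [-0.4, 0.1, -1.3]
opening: 0.023
grip_force: 59.5
```

Call:
{"name": "servo_tool", "arguments": {"increments": [[[1.0, 0, 0, 0.8, 0], [1.0, 0, 0, 1.3, 0], [1.0, 0, 0, 1.6, 0], [1.0, 0, 0, 1.7, 0], [1.0, 0, 0, 1.7, 0]]]}}

```text
t: 6.55
tool_pos: [0.5879, -0.0578, 0.1891]
tool_rot: [2.076, 2.356, 0.001]
contact_force: [0.3, -0.3, -1.1]
opening: 0.0229
grip_force: 59.5
```

Call:
{"name": "servo_tool", "arguments": {"increments": [[[1.0, 0, 0, 0.2, 0], [1.0, 0, 0, 0.4, 0], [1.0, 0, 0, 0.4, 0]]]}}

```text
t: 6.85
tool_pos: [0.5881, -0.0579, 0.1857]
tool_rot: [2.076, 2.356, 0.001]
contact_force: [-0.9, -0.3, 4.3]
opening: 0.0231
grip_force: 60.4
```

Call:
{"name": "servo_tool", "arguments": {"increments": [[[1.0, 0, 0, 0.1, 0], [1.0, 0, 0, 0.2, 0], [1.0, 0, 0, 0.2, 0]]]}}

```text
t: 7.15
tool_pos: [0.5885, -0.058, 0.1856]
tool_rot: [2.075, 2.355, 0.001]
contact_force: [-2.7, 0.8, 12.1]
opening: 0.0227
grip_force: 61.3
```

Call:
{"name": "servo_tool", "arguments": {"increments": [[[1.0, 0, 0, -4, 0], [1.0, 0, 0, -8, 0], [1.0, 0, 0, -10, 0], [1.0, 0, 0, -10, 0], [1.0, 0, 0, -10, 0]]]}}

```text
t: 7.65
tool_pos: [0.5873, -0.0577, 0.2813]
tool_rot: [-2.077, -2.356, 0.001]
contact_force: [-0.2, -1.3, -1.1]
opening: 0.0226
grip_force: 59.7
```

Call:
{"name": "servo_tool", "arguments": {"increments": [[[1.0, 0, 0, 4, 0], [1.0, 0, 0, 8, 0], [1.0, 0, 0, 9.4, 0], [1.0, 0, 0, 9.9, 0], [1.0, 0, 0, 9.9, 0]]]}}

```text
t: 8.15
tool_pos: [0.5859, -0.0574, 0.1849]
tool_rot: [-2.073, -2.353, 0.005]
contact_force: [-8.1, 1.5, 15.0]
opening: 0.0228
grip_force: 64.7
```

Call:
{"name": "servo_tool", "arguments": {"increments": [[[1.0, 0, 0, 0, 0], [1.0, 0, 0, 0.1, 0], [1.0, 0, 0, 0.1, 0]]]}}

```text
t: 8.45
tool_pos: [0.586, -0.0574, 0.1848]
tool_rot: [-2.074, -2.353, 0.005]
contact_force: [-9.6, 2.3, 17.4]
opening: 0.0228
grip_force: 65.2
```

Call:
{"name": "servo_tool", "arguments": {"increments": [[[1.0, 0, 0, -4, 0], [1.0, 0, 0, -8, 0], [1.0, 0, 0, -10, 0], [1.0, 0, 0, -10, 0], [1.0, 0, 0, -10, 0]]]}}

```text
t: 8.95
tool_pos: [0.5869, -0.0576, 0.2804]
tool_rot: [-2.076, -2.355, 0.002]
contact_force: [0.9, 0.3, -1.7]
opening: 0.0225
grip_force: 60.8
```

Call:
{"name": "servo_tool", "arguments": {"increments": [[[1.0, 0, -4, 0, 0], [1.0, 0, -8, 0, 0], [1.0, 0, -12, 0, 0], [1.0, 0, -14.4, 0, 0], [1.0, 0, -14.4, 0, 0]]]}}

```text
t: 9.45
tool_pos: [0.4417, -0.0756, 0.2787]
tool_rot: [-2.076, -2.352, 0.004]
contact_force: [0.1, 0.4, -1.3]
opening: 0.0229
grip_force: 60.8
```

Call:
{"name": "servo_tool", "arguments": {"increments": [[[1.0, 0, 0, 4, 0], [1.0, 0, 0, 8, 0], [1.0, 0, 0, 9.4, 0], [1.0, 0, 0, 9.9, 0], [1.0, 0, 0, 9.9, 0]]]}}

```text
t: 9.95
tool_pos: [0.4445, -0.0758, 0.1838]
tool_rot: [-2.075, -2.355, 0.003]
contact_force: [-3.6, -0.2, 6.6]
opening: 0.0228
grip_force: 62.0
```

Call:
{"name": "servo_tool", "arguments": {"increments": [[[1.0, 0, 0, 0, 0], [1.0, 0, 0, 0.1, 0], [1.0, 0, 0, 0.1, 0]]]}}

```text
t: 10.25
tool_pos: [0.4447, -0.076, 0.1837]
tool_rot: [-2.075, -2.356, 0.004]
contact_force: [-4.6, -0.1, 9.1]
opening: 0.0229
grip_force: 62.9
```

Call:
{"name": "servo_tool", "arguments": {"increments": [[[1.0, 0, 0, -4, 0], [1.0, 0, 0, -8, 0], [1.0, 0, 0, -10, 0], [1.0, 0, 0, -10, 0], [1.0, 0, 0, -10, 0]]]}}

```text
t: 10.75
tool_pos: [0.4446, -0.0756, 0.2809]
tool_rot: [-2.076, -2.356, 0.001]
contact_force: [-0.6, -0.1, -1.2]
opening: 0.023
grip_force: 60.7
```

Call:
{"name": "servo_tool", "arguments": {"increments": [[[1.0, 0, 0, 4, 0], [1.0, 0, 0, 8, 0], [1.0, 0, 0, 9.5, 0], [1.0, 0, 0, 9.9, 0], [1.0, 0, 0, 10, 0]]]}}

```text
t: 11.25
tool_pos: [0.4435, -0.0757, 0.1828]
tool_rot: [-2.074, -2.354, 0.005]
contact_force: [-4.9, 0.4, 13.0]
opening: 0.0227
grip_force: 63.5
```

Call:
{"name": "servo_tool", "arguments": {"increments": [[[1.0, 0, 0, 0, 0], [1.0, 0, 0, 0.1, 0], [1.0, 0, 0, 0.1, 0]]]}}

```text
t: 11.55
tool_pos: [0.4437, -0.0759, 0.1828]
tool_rot: [-2.074, -2.354, 0.005]
contact_force: [-6.8, 0.0, 13.7]
opening: 0.0228
grip_force: 64.0
```

Call:
{"name": "servo_tool", "arguments": {"increments": [[[1.0, 0, 0, -4, 0], [1.0, 0, 0, -8, 0], [1.0, 0, 0, -12, 0], [1.0, 0, 0, -16, 0], [1.0, 0, 0, -18, 0]]]}}

```text
t: 12.05
tool_pos: [0.4452, -0.076, 0.3643]
tool_rot: [2.075, 2.355, 0.002]
contact_force: [0.2, 0.9, -1.4]
opening: 0.0227
grip_force: 60.8
```

Run:
```python
from plan import *
A=TY+90
plan([(.357,-.2605,.36,A),(.357,-.2605,.2,A)])
```

```text
now [ 4.45200e-01 -7.60000e-02  3.64300e-01  9.72228e+01] t 12.1
[np.float64(-17.2), np.float64(-11.07), np.float64(0.43), np.float64(0.1)] rows>=4.1
[np.float64(0.0), np.float64(0.0), np.float64(16.0), np.float64(-0.0)] rows>=3.2
```

Call:
{"name": "servo_tool", "arguments": {"increments": [[[1.0, -4.5, -3, 0, 0], [1.0, -9, -6, 0, 0], [1.0, -13.5, -9, 0, 0], [1.0, -17.3, -11, 0, 0], [1.0, -17.3, -11, 0, 0]]]}}

```text
t: 12.55
tool_pos: [0.3549, -0.2648, 0.3594]
tool_rot: [-2.084, -2.347, 0.002]
contact_force: [-0.2, 0.2, -0.6]
opening: 0.0225
grip_force: 60.8
```

Call:
{"name": "servo_tool", "arguments": {"increments": [[[1.0, 0, 0, 2.5, 0], [1.0, 0, 0, 5, 0], [1.0, 0, 0, 7, 0], [1.0, 0, 0, 8.5, 0], [1.0, 0, 0, 8.5, 0]]]}}

```text
t: 13.05
tool_pos: [0.3565, -0.2598, 0.2728]
tool_rot: [-2.072, -2.353, -0.001]
contact_force: [-0.2, -0.5, -0.7]
opening: 0.0227
grip_force: 60.8
```

Run:
```python
from plan import *
A=TY+90
plan([(.3575,-.2615,.25,A),(.3575,-.2615,.2,A)])
d=cam('side');b=cam('top');p=ctrl.get_obs()['tool_pos'];print([proj(d,p-[0,0,z])[0].round() for z in(.03,.1,.178)])
a=d['img'][190:390,260:420]
c=np.hstack([cv2.resize(a,None,fx=2.5,fy=2.5),cv2.resize(b['img'][240:320,380:460],None,fx=4.8,fy=6.25)])
cv2.imwrite('pics/b3.png',c[:,:,::-1])
```

```text
now [ 0.3565 -0.2598  0.2728 97.2538] t 13.1
[np.float64(-0.18), np.float64(0.07), np.float64(2.28), np.float64(0.1)] rows>=0.5
[np.float64(0.0), np.float64(0.0), np.float64(5.0), np.float64(-0.0)] rows>=1.0
[array([344., 268.]), array([342., 299.]), array([340., 330.])]
```

View pics/b3.png

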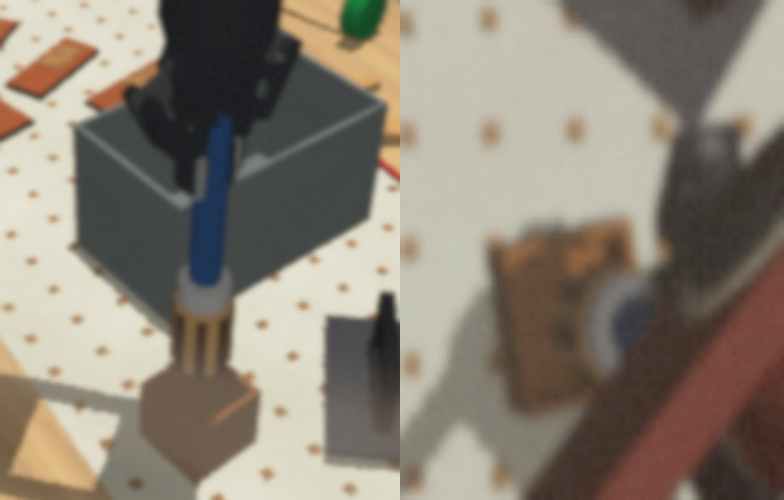

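Call:
{"name": "servo_tool", "arguments": {"increments": [[[1.0, -0.2, 0, 1.5, 0], [1.0, -0.2, 0, 3, 0], [1.0, -0.2, 0, 4.5, 0], [1.0, -0.2, 0, 5, 0], [1.0, -0.2, 0, 5, 0]]]}}

```text
t: 13.65
tool_pos: [0.357, -0.2627, 0.2245]
tool_rot: [-2.075, -2.355, -0.0]
contact_force: [-0.2, 0.4, -1.1]
opening: 0.0228
grip_force: 60.8
```

Call:
{"name": "servo_tool", "arguments": {"increments": [[[1.0, 0, 0, 1, 0], [1.0, 0, 0, 2, 0], [1.0, 0, 0, 3, 0], [1.0, 0, 0, 3, 0], [1.0, 0, 0, 3, 0]]]}}

```text
t: 14.15
tool_pos: [0.3574, -0.2631, 0.1959]
tool_rot: [-2.077, -2.356, -0.0]
contact_force: [0.9, 0.4, -1.1]
opening: 0.0226
grip_force: 60.8
```

Inside the pocket; down to the floor.

Call:
{"name": "servo_tool", "arguments": {"increments": [[[1.0, 0, 0, 0.5, 0], [1.0, 0, 0, 1, 0], [1.0, 0, 0, 1.3, 0], [1.0, 0, 0, 1.3, 0]]]}}

```text
t: 14.55
tool_pos: [0.3575, -0.2633, 0.1831]
tool_rot: [-2.077, -2.357, 0.0]
contact_force: [-0.2, -0.5, -1.0]
opening: 0.0224
grip_force: 61.1
```

Call:
{"name": "servo_tool", "arguments": {"increments": [[[8.5, 0, 0, 0, 0], [8.5, 0, 0, 0, 0], [8.5, 0, 0, 0, 0], [8.5, 0, 0, 0, 0], [8.5, 0, 0, 0, 0]]]}}

```text
t: 15.05
tool_pos: [0.3576, -0.2633, 0.1834]
tool_rot: [2.077, 2.357, -0.0]
contact_force: [0.9, -0.3, 0.9]
opening: 0.0851
grip_force: 0.0
```

Call:
{"name": "servo_tool", "arguments": {"increments": [[[8.5, 0, 0, 0, 0], [8.5, 0, 0, -3, 0], [8.5, 0, 0, -7, 0], [8.5, 0, 0, -11, 0], [8.5, 0, 0, -14, 0]]]}}

```text
t: 15.55
tool_pos: [0.3578, -0.2635, 0.3262]
tool_rot: [2.075, 2.355, -0.0]
contact_force: [-0.2, -0.4, -0.2]
opening: 0.085
grip_force: 0.0
```

Run:
```python
from plan import *
c,s=np.cos(-.6625),np.sin(-.6625)
h=(.5721-.08*c,-.3546-.08*s); print(h)
plan([(*h,.25,52),(*h,.16,52),(*h,.064,52)])
```

```text
(np.float64(0.509023442220828), np.float64(-0.3053928068395407))
now [ 0.3578 -0.2635  0.3262 97.2254] t 15.6
[np.float64(-6.06), np.float64(14.47), np.float64(7.62), np.float64(45.2)] rows>=5.3
[np.float64(0.0), np.float64(0.0), np.float64(9.0), np.float64(-0.0)] rows>=1.8
[np.float64(0.0), np.float64(0.0), np.float64(9.6), np.float64(-0.0)] rows>=1.9
```

Call:
{"name": "servo_tool", "arguments": {"increments": [[[8.5, -1.5, 3.5, 0, 8.5], [8.5, -3, 7, 0, 17], [8.5, -4.5, 10.5, 0, 25.5], [8.5, -6, 14.4, 3, 34], [8.5, -6, 14.4, 6, 42]]]}}

```text
t: 16.05
tool_pos: [0.5115, -0.3057, 0.2625]
tool_rot: [2.786, 1.449, 0.002]
contact_force: [-0.5, 0.3, -0.4]
opening: 0.085
grip_force: 0.0
```

Call:
{"name": "servo_tool", "arguments": {"increments": [[[8.5, 0, 0, 0, 3.2], [8.5, 0, 0, 4, 3.2], [8.5, 0, 0, 8, 3.2], [8.5, 0, 0, 10, 3.2], [8.5, 0, 0, 10, 3.2]]]}}

```text
t: 16.55
tool_pos: [0.5058, -0.303, 0.1585]
tool_rot: [-2.816, -1.374, 0.006]
contact_force: [-0.0, 0.5, -0.1]
opening: 0.0851
grip_force: 0.0
```

Run:
```python
from plan import *
plan([(.509,-.3054,.064,52)])
d=cam('side');b=cam('top')
c=np.hstack([cv2.resize(d['img'][200:420,290:540],None,fx=1.8,fy=2.2),cv2.resize(b['img'][130:310,380:510],None,fx=2.6,fy=2.69)])
cv2.imwrite('pics/h1.png',c[:,:,::-1])
```

```text
now [ 0.5058 -0.303   0.1585 52.0212] t 16.6
[np.float64(0.01), np.float64(0.4), np.float64(9.45), np.float64(0.0)] rows>=1.9
```

View pics/h1.png

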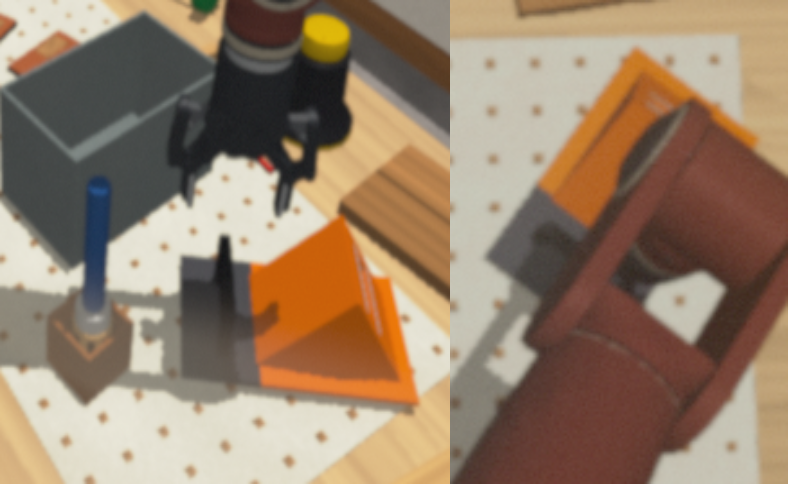

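Call:
{"name": "servo_tool", "arguments": {"increments": [[[5, 0, 0.4, 0, 0], [5, 0, 0.4, 1, 0], [5, 0, 0.4, 3, 0], [5, 0, 0.4, 5, 0], [5, 0, 0.4, 6, 0]]]}}

```text
t: 17.15
tool_pos: [0.5107, -0.3068, 0.1019]
tool_rot: [-2.822, -1.377, 0.001]
contact_force: [-0.4, 1.3, -0.7]
opening: 0.0501
grip_force: 0.0
```

Call:
{"name": "servo_tool", "arguments": {"increments": [[[5, 0, 0, 1, 0], [5, 0, 0, 2, 0], [5, 0, 0, 3, 0], [5, 0, 0, 3.3, 0], [5, 0, 0, 3.3, 0]]]}}

```text
t: 17.65
tool_pos: [0.5109, -0.307, 0.0697]
tool_rot: [-2.823, -1.377, 0.001]
contact_force: [-0.2, 0.3, -0.1]
opening: 0.0501
grip_force: 0.0
```

Call:
{"name": "servo_tool", "arguments": {"increments": [[[0.5, 0, 0, 0, 0], [0.5, 0, 0, 0, 0], [0.5, 0, 0, 0, 0], [0.5, 0, 0, 0, 0], [0.5, 0, 0, 0, 0]]], "newtons": 120}}

```text
t: 18.15
tool_pos: [0.5109, -0.3069, 0.0714]
tool_rot: [-2.822, -1.377, 0.001]
contact_force: [-3.8, 2.7, 5.9]
opening: 0.0117
grip_force: 117.9
```

Call:
{"name": "servo_tool", "arguments": {"increments": [[[0.5, 0, 0, 0, 0], [0.5, 0, 0, 0, 0], [0.5, 0, 0, 0, 0]]]}}

```text
t: 18.45
tool_pos: [0.5109, -0.3069, 0.0714]
tool_rot: [-2.822, -1.378, 0.001]
contact_force: [-3.8, 2.7, 5.6]
opening: 0.0116
grip_force: 117.9
```

Call:
{"name": "servo_tool", "arguments": {"increments": [[[0.5, 0, 0, -0.5, 0], [0.5, 0, 0, -1.5, 0], [0.5, 0, 0, -3, 0], [0.5, 0, 0, -5, 0], [0.5, 0, 0, -7, 0]]]}}

```text
t: 18.95
tool_pos: [0.5109, -0.307, 0.1414]
tool_rot: [-2.823, -1.377, 0.0]
contact_force: [-0.5, 0.7, -6.0]
opening: 0.0117
grip_force: 117.4
```

Call:
{"name": "servo_tool", "arguments": {"increments": [[[0.5, 0, 0, -3, 0], [0.5, 0, 0, -6, 0], [0.5, 0, 0, -9, 0], [0.5, 0, 0, -11, 0], [0.5, 0, 0, -12, 0]]]}}

```text
t: 19.45
tool_pos: [0.5119, -0.3077, 0.2642]
tool_rot: [2.819, 1.376, 0.004]
contact_force: [1.3, -0.4, -6.1]
opening: 0.0115
grip_force: 117.7
```

Run:
```python
from plan import *
A=TY+90
w=tub(-.08,0,.26,A)
o=ctrl.get_obs();p=o['tool_pos'];print(o['contact_force'])
plan([(.5*(p[0]+w[0]),.5*(p[1]+w[1]),p[2],74),w,tub(-.08,0,.1994,A)])
```

```text
[ 1.27441623 -0.37338562 -6.05067066]
now [ 0.5119 -0.3077  0.2642 52.022 ] t 19.4
[np.float64(6.85), np.float64(-10.02), np.float64(-0.0), np.float64(-22.0)] rows>=2.6
[np.float64(10.1), np.float64(-6.73), np.float64(0.42), np.float64(-23.2)] rows>=2.7
[np.float64(0.0), np.float64(0.0), np.float64(6.06), np.float64(-0.0)] rows>=1.2
```

Call:
{"name": "servo_tool", "arguments": {"increments": [[[0.5, 1.4, -2, 0, -4.4], [0.5, 2.8, -4, 0, -8.8], [0.5, 4.2, -6, 0, -13.2], [0.5, 5.5, -8, 0, -17.6], [0.5, 6.8, -10, 0, -22]]]}}

```text
t: 19.95
tool_pos: [0.4732, -0.1908, 0.2595]
tool_rot: [-2.505, -1.894, 0.001]
contact_force: [1.6, 0.4, -5.7]
opening: 0.0115
grip_force: 117.9
```

Call:
{"name": "servo_tool", "arguments": {"increments": [[[0.5, 2, -1.3, 0, -4.6], [0.5, 4, -2.7, 0, -9.2], [0.5, 6, -4, 0, -13.8], [0.5, 8, -5.3, 0, -18.5], [0.5, 10, -6.7, 0, -23.2]]]}}

```text
t: 20.45
tool_pos: [0.4364, -0.0764, 0.2597]
tool_rot: [-2.073, -2.359, 0.001]
contact_force: [0.4, 0.7, -6.2]
opening: 0.0116
grip_force: 117.9
```

Run:
```python
from plan import *
A=TY+90
plan([tub(-.08,0,.22,A),tub(-.08,0,.1994,A)])
d=cam('side');b=cam('top')
c=np.hstack([cv2.resize(d['img'][130:350,250:450],None,fx=2,fy=2.4),cv2.resize(b['img'][130:310,270:420],None,fx=2.6,fy=2.93)])
cv2.imwrite('pics/h2.png',c[:,:,::-1])
```

```text
now [ 4.36400e-01 -7.64000e-02  2.59700e-01  9.74011e+01] t 20.4
[np.float64(-0.03), np.float64(0.18), np.float64(3.97), np.float64(0.3)] rows>=0.8
[np.float64(0.0), np.float64(0.0), np.float64(2.06), np.float64(-0.0)] rows>=0.4Traceback (most recent call last):
  File "<stdin>", line 5, in <module>
    return _nx.concatenate(arrs, 1, dtype=dtype, casting=casting)
           ~~~~~~~~~~~~~~~^^^^^^^^^^^^^^^^^^^^^^^^^^^^^^^^^^^^^^^
ValueError: all the input array dimensions except for the concatenation axis must match exactly, but along dimension 0, the array at index 0 has size 528 and the array at index 1 has size 527
```

Call:
{"name": "servo_tool", "arguments": {"increments": [[[0.5, 0, 0.2, 1, 0.3], [0.5, 0, 0.2, 2, 0.3], [0.5, 0, 0.2, 3, 0.3], [0.5, 0, 0.2, 3.7, 0.3], [0.5, 0, 0.2, 3.7, 0.3]]]}}

```text
t: 21.05
tool_pos: [0.4382, -0.0772, 0.221]
tool_rot: [-2.082, -2.348, 0.003]
contact_force: [-0.5, 0.2, -6.4]
opening: 0.0113
grip_force: 117.8
```

Run:
```python
from plan import *
A=TY+90
plan([tub(-.08,0,.1994,A)])
print(ctrl.get_obs()['contact_force'])
d=cam('side');b=cam('top')
c=np.hstack([cv2.resize(d['img'][140:340,250:450],(400,520)),cv2.resize(b['img'][130:310,270:420],(390,520))])
cv2.imwrite('pics/h2.png',c[:,:,::-1])
```

```text
now [ 4.38200e-01 -7.72000e-02  2.21000e-01  9.68716e+01] t 21.1
[np.float64(0.08), np.float64(0.01), np.float64(2.16), np.float64(-0.3)] rows>=0.4
[-0.50714038  0.24091405 -6.40911209]
```

View pics/h2.png

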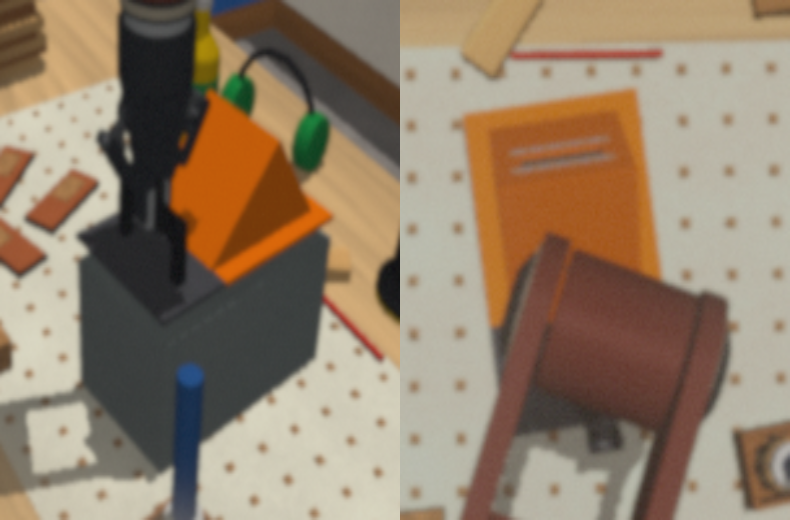

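Call:
{"name": "servo_tool", "arguments": {"increments": [[[0.5, 0.1, 0, 0.5, -0.3], [0.5, 0.1, 0, 1, -0.3], [0.5, 0.1, 0, 1.3, -0.3], [0.5, 0.1, 0, 1.3, -0.3]]]}}

```text
t: 21.55
tool_pos: [0.4387, -0.076, 0.2095]
tool_rot: [-2.076, -2.356, 0.001]
contact_force: [-0.4, 0.3, -6.9]
opening: 0.0115
grip_force: 118.0
```

Call:
{"name": "servo_tool", "arguments": {"increments": [[[0.5, 0, 0, 0.3, 0], [0.5, 0, 0, 0.5, 0], [0.5, 0, 0, 0.6, 0], [0.5, 0, 0, 0.6, 0]]]}}

```text
t: 21.95
tool_pos: [0.439, -0.0761, 0.2041]
tool_rot: [-2.077, -2.357, 0.0]
contact_force: [0.2, -0.5, -5.5]
opening: 0.0118
grip_force: 118.0
```

Call:
{"name": "servo_tool", "arguments": {"increments": [[[0.5, 0, 0, 0.2, 0], [0.5, 0, 0, 0.4, 0], [0.5, 0, 0, 0.4, 0]]]}}

```text
t: 22.25
tool_pos: [0.4389, -0.0761, 0.1999]
tool_rot: [-2.077, -2.356, 0.0]
contact_force: [-0.0, -0.4, -6.1]
opening: 0.0117
grip_force: 118.0
```

Call:
{"name": "servo_tool", "arguments": {"increments": [[[0.5, 0, 0, 0.1, 0], [0.5, 0, 0, 0.2, 0], [0.5, 0, 0, 0.2, 0]]]}}

```text
t: 22.55
tool_pos: [0.4392, -0.0762, 0.1994]
tool_rot: [2.077, 2.357, 0.0]
contact_force: [-4.6, 0.6, 0.3]
opening: 0.0118
grip_force: 119.2
```

Call:
{"name": "servo_tool", "arguments": {"increments": [[[0.5, 0, 0, 0.1, 0], [0.5, 0, 0, 0.1, 0], [5, 0, 0, 0, 0], [5, 0, 0, 0, 0], [5, 0, 0, 0, 0]]]}}

```text
t: 23.05
tool_pos: [0.4398, -0.0764, 0.199]
tool_rot: [2.076, 2.355, 0.001]
contact_force: [0.3, 0.2, 1.2]
opening: 0.0498
grip_force: 0.0
```

Call:
{"name": "servo_tool", "arguments": {"increments": [[[5, 0, 0, 0, 0], [5, 0, 0, -2, 0], [5, 0, 0, -6, 0], [5, 0, 0, -10, 0], [5, 0, 0, -14, 0]]]}}

```text
t: 23.55
tool_pos: [0.439, -0.0762, 0.3396]
tool_rot: [2.077, 2.357, 0.0]
contact_force: [1.8, 0.5, 0.1]
opening: 0.0501
grip_force: 0.0
```

Run:
```python
from plan import *
# plate (568,184) yaw15.5, grip toward +x end
plan([(.48,.12,.34,60),(.50,.25,.34,17)])
```

```text
now [ 4.3900e-01 -7.6200e-02  3.3960e-01  9.7216e+01] t 23.6
[np.float64(18.94), np.float64(6.53), np.float64(-0.04), np.float64(37.2)] rows>=4.3
[np.float64(12.26), np.float64(-4.77), np.float64(-0.0), np.float64(43.0)] rows>=5.0
```

Call:
{"name": "servo_tool", "arguments": {"increments": [[[8.5, -4, 0, -1, 8.5], [8.5, -8, 0, -2, 17], [8.5, -12, 0, -2, 25.5], [8.5, -16, 0, -2, 34], [8.5, -20, 0, -2, 42]]]}}

```text
t: 24.05
tool_pos: [0.4644, -0.2764, 0.3584]
tool_rot: [2.788, 1.447, 0.001]
contact_force: [-0.0, 0.6, -0.1]
opening: 0.085
grip_force: 0.0
```

```bash
cat > look.py <<'E'
from plan import *
def plates(d=None):
    d=d or cam('top'); im=d['img']; hsv=cv2.cvtColor(im,cv2.COLOR_RGB2HSV)
    m=(hsv[...,1]>75)&((hsv[...,0]<16)|(hsv[...,0]>170)); m[:, :118]=0;m[:,290:]=0;m[:150]=0;m[325:]=0
    m=cv2.morphologyEx(m.astype(np.uint8),cv2.MORPH_OPEN,np.ones((5,5))); n,l,s,_=cv2.connectedComponentsWithStats(m)
    for i in range(1,n):
        if s[i][4]<300: continue
        W=back(d,np.argwhere(l==i)[:,::-1],.009)[:,:2]*1000
        r=cv2.minAreaRect(W.astype(np.float32)); b=cv2.boxPoints(r); e=b[1]-b[0];f=b[2]-b[1]; e=e if np.hypot(*e)>np.hypot(*f) else f
        y=np.degrees(np.arctan2(e[1],e[0]))%180; y=y-180 if y>97 else y
        c=np.array(r[0])/1000; g=c+.038*np.array([np.cos(np.radians(y)),np.sin(np.radians(y))])
        print('plate',c.round(3),np.round(r[1]),'yaw',round(y,1),'grip',g.round(3))
    return d
E
python3 - <<'E'
from look import *
d=plates(); b=d['img']; plan([])
s=cam('side')
# predicted rim and slot corners
H=lambda x,y,z: tub(x,y,.128+z,0)[:3]
P=[H(x,y,.012) for x in(.125,-.125) for y in(.075,-.075)]+[H(.072,.033,.072),H(.072,-.033,.072),H(.047,.055,.107),H(.047,-.055,.107)]
for D,n in((d,'top'),(s,'side')):
    im=D['img'].copy()
    big=cv2.resize(im,None,fx=4,fy=4,interpolation=cv2.INTER_CUBIC)
    for u in proj(D,P): cv2.drawMarker(big,tuple(int(v) for v in u*4+2),(0,255,0),cv2.MARKER_CROSS,14,1)
    D['big']=big
c=np.hstack([d['big'][560:1160,1140:1540],s['big'][600:1200,1100:1500] if 0 else cv2.resize(s['big'][520:1360,1120:1680],(400,600))])
cv2.imwrite('pics/h3.png',c[:,:,::-1])
E
```

```text
plate [0.569 0.183] [116.  48.] yaw 15.9 grip [0.605 0.194]
plate [0.509 0.272] [120.  47.] yaw 27.2 grip [0.543 0.289]
plate [0.456 0.36 ] [117.  51.] yaw 39.9 grip [0.485 0.385]
plate [0.4   0.238] [ 48. 119.] yaw -75.6 grip [0.409 0.201]
now [ 0.4642 -0.2812  0.3573 54.4049] t 24.1
```

View pics/h3.png

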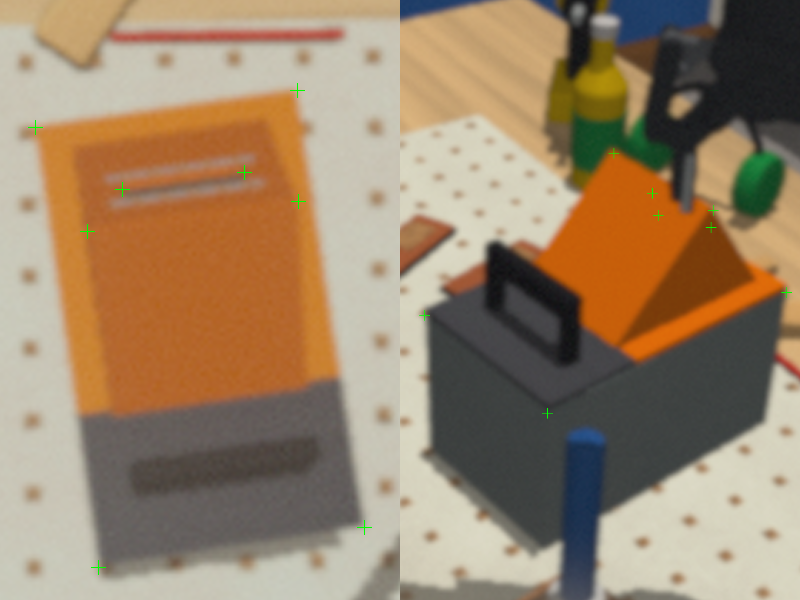

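Run:
```python
from plan import *
plan([(.53,-.06,.34,24),(.605,.194,.30,15.9),(.605,.194,.1,15.9)])
```

```text
now [ 0.4641 -0.2783  0.3572 54.8682] t 24.1
[np.float64(21.65), np.float64(-7.17), np.float64(1.72), np.float64(30.9)] rows>=4.6
[np.float64(17.18), np.float64(-20.15), np.float64(4.0), np.float64(8.1)] rows>=5.4
[np.float64(0.0), np.float64(0.0), np.float64(20.0), np.float64(-0.0)] rows>=4.0
```

Call:
{"name": "servo_tool", "arguments": {"increments": [[[8.5, 4.3, -1.4, 1, 8], [8.5, 8.6, -2.8, 1.7, 16], [8.5, 13, -4.3, 1.7, 24], [8.5, 17.3, -5.7, 1.7, 31], [8.5, 21.6, -7.2, 1.7, 31]]]}}

```text
t: 24.65
tool_pos: [0.5283, -0.0536, 0.3413]
tool_rot: [-3.072, -0.658, -0.001]
contact_force: [1.5, -0.3, 0.7]
opening: 0.0855
grip_force: 0.0
```

Call:
{"name": "servo_tool", "arguments": {"increments": [[[8.5, 3.2, -3.7, 0, 8], [8.5, 6.4, -7.5, 0, 8], [8.5, 9.6, -11.2, 0, 8], [8.5, 12.9, -15, 0, 8], [8.5, 16, -18.7, 2, 8]]]}}

```text
t: 25.15
tool_pos: [0.5977, 0.1802, 0.326]
tool_rot: [-3.109, -0.447, -0.01]
contact_force: [0.2, -0.8, 0.9]
opening: 0.0853
grip_force: 0.0
```

Run:
```python
from look import *
plan([(.605,.194,.10,15.9),(.605,.194,.03,15.9)])
```

```text
now [ 0.5977  0.1802  0.326  16.3612] t 25.1
[np.float64(1.09), np.float64(-1.12), np.float64(22.6), np.float64(0.5)] rows>=4.5
[np.float64(0.0), np.float64(0.0), np.float64(7.0), np.float64(-0.0)] rows>=1.4
```

Call:
{"name": "servo_tool", "arguments": {"increments": [[[8.5, 0.5, -0.5, 4.5, 0.5], [8.5, 1.1, -1.1, 9, 0.5], [8.5, 1.1, -1.1, 13.5, 0.5], [8.5, 1.1, -1.1, 18, 0.5], [8.5, 1.1, -1.1, 21, 0.5]]]}}

```text
t: 25.65
tool_pos: [0.6017, 0.1911, 0.1085]
tool_rot: [-3.112, -0.433, 0.008]
contact_force: [-0.7, -0.2, -0.3]
opening: 0.085
grip_force: 0.0
```

Call:
{"name": "servo_tool", "arguments": {"increments": [[[7, 0, 0, 0, 0], [7, 0, 0, 3, 0], [7, 0, 0, 6, 0], [7, 0, 0, 6.5, 0], [7, 0, 0, 6.5, 0]]]}}

```text
t: 26.15
tool_pos: [0.6042, 0.1909, 0.0484]
tool_rot: [-3.112, -0.431, -0.0]
contact_force: [0.3, -0.4, 1.5]
opening: 0.07
grip_force: 0.0
```

Run:
```python
from look import *
plan([(.605,.194,.016,15.9)])
```

```text
now [ 0.6042  0.1909  0.0484 15.756 ] t 26.1
[np.float64(0.16), np.float64(-0.28), np.float64(3.24), np.float64(-0.1)] rows>=0.7
```

Call:
{"name": "servo_tool", "arguments": {"increments": [[[7, 0.1, -0.3, 1.5, 0], [6.5, 0.1, -0.3, 2.5, 0], [6.5, 0.1, -0.3, 3.1, 0], [6.5, 0.1, -0.3, 3.2, 0], [6.5, 0.1, -0.3, 3.2, 0]]]}}

```text
t: 26.65
tool_pos: [0.6042, 0.1937, 0.0154]
tool_rot: [3.112, 0.43, -0.001]
contact_force: [0.9, 0.6, 0.5]
opening: 0.065
grip_force: 0.0
```

Call:
{"name": "servo_tool", "arguments": {"increments": [[[3, 0, 0, 0, 0], [3, 0, 0, 0, 0], [3, 0, 0, 0, 0], [3, 0, 0, 0, 0], [3, 0, 0, 0, 0]]], "newtons": 60}}

```text
t: 27.15
tool_pos: [0.6051, 0.1939, 0.0166]
tool_rot: [-3.112, -0.43, -0.003]
contact_force: [0.5, 0.2, 5.0]
opening: 0.0479
grip_force: 64.0
```

Call:
{"name": "servo_tool", "arguments": {"increments": [[[3, 0, 0, -1, 0], [3, 0, 0, -4, 0], [3, 0, 0, -8, 0], [3, 0, 0, -12, 0], [3, 0, 0, -16, 0]]]}}

```text
t: 27.65
tool_pos: [0.6033, 0.1936, 0.1765]
tool_rot: [3.112, 0.43, -0.003]
contact_force: [0.7, -0.3, -0.1]
opening: 0.048
grip_force: 63.5
```

Call:
{"name": "servo_tool", "arguments": {"increments": [[[3, 0, 0, -3, 0], [3, 0, 0, -5, 0], [3, 0, 0, -5, 0]]]}}

```text
t: 27.95
tool_pos: [0.6058, 0.1941, 0.2299]
tool_rot: [-3.112, -0.43, -0.01]
contact_force: [0.1, 0.4, -0.4]
opening: 0.0485
grip_force: 63.5
```

Run:
```python
from look import *
plan([(.73,.09,.2106,TY),tub(.215,0,.2106,TY)])
```

```text
now [ 0.6058  0.1941  0.2299 15.7238] t 27.9
[np.float64(9.14), np.float64(13.38), np.float64(1.93), np.float64(8.6)] rows>=3.3
[np.float64(-1.52), np.float64(12.88), np.float64(-0.0), np.float64(-0.0)] rows>=2.6
```

Call:
{"name": "servo_tool", "arguments": {"increments": [[[3, 2.3, 3.3, 0.5, 2], [3, 4.6, 6.7, 1, 4], [3, 7, 10, 1.5, 6], [3, 9.1, 13.4, 1.5, 8.6], [3, 9.1, 13.4, 1.5, 8.6]]]}}

```text
t: 28.45
tool_pos: [0.7293, 0.0854, 0.2066]
tool_rot: [3.135, 0.187, -0.006]
contact_force: [0.1, -0.3, -1.1]
opening: 0.0484
grip_force: 63.5
```

Call:
{"name": "servo_tool", "arguments": {"increments": [[[3, -0.5, 4, 0, 0], [3, -1, 8, 0, 0], [3, -1.5, 12, 0, 0], [3, -1.5, 12.9, 0, 0], [3, -1.5, 12.9, 0, 0]]]}}

```text
t: 28.95
tool_pos: [0.7283, -0.0415, 0.2087]
tool_rot: [-3.135, -0.192, 0.004]
contact_force: [0.4, 0.2, -0.1]
opening: 0.0482
grip_force: 63.5
```

Run:
```python
from look import *
plan([tub(.215,0,.2106,TY),tub(.09,0,.2106,TY)])
s=cam('side');d=cam('top')
c=np.hstack([cv2.resize(s['img'][120:270,330:480],(400,500),interpolation=cv2.INTER_CUBIC),cv2.resize(d['img'][90:210,290:380],(390,500),interpolation=cv2.INTER_CUBIC)])
cv2.imwrite('pics/p1.png',c[:,:,::-1])
```

```text
now [ 0.7283 -0.0415  0.2087  6.9997] t 28.9
[np.float64(0.29), np.float64(-0.14), np.float64(-0.19), np.float64(-0.2)] rows>=0.1
[np.float64(-12.5), np.float64(-0.0), np.float64(-0.0), np.float64(-0.0)] rows>=2.5
```

View pics/p1.png

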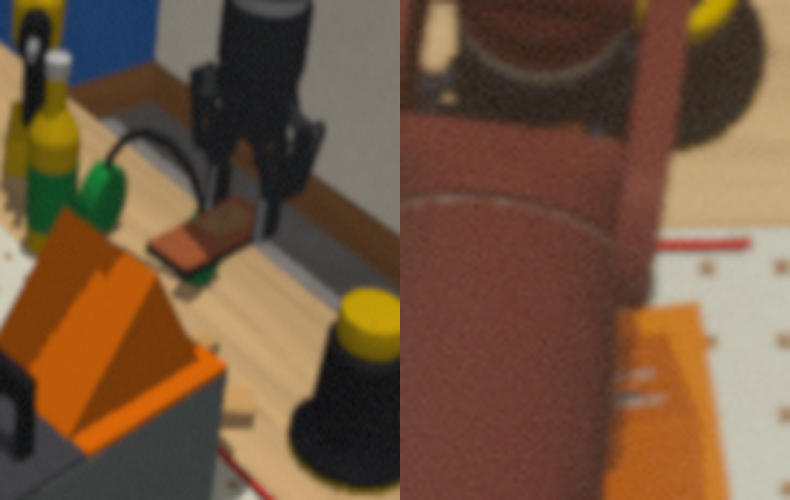

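Run:
```python
from look import *
o=ctrl.get_obs(); p=o['tool_pos']; a=np.radians(yaw_of(o['tool_rot'])); X=np.array([np.cos(a),np.sin(a),0]);Y=np.array([-np.sin(a),np.cos(a),0]);s=cam('side')
for n,x,y,z in(('noseL',-.098,.025,.009),('noseR',-.098,-.025,.009),('noseRbot',-.098,-.025,0),('midL',-.04,.025,.009),('midR',-.025,-.025,.009)):
    u=proj(s,p+x*X+y*Y+[0,0,z-.0166])[0]; print(n,((u-[330,120])*[400/150,500/150]).round())
```

```text
noseL [142. 241.]
noseR [184. 270.]
noseRbot [183. 281.]
midL [188. 217.]
midR [241. 238.]
```

Call:
{"name": "servo_tool", "arguments": {"increments": [[[3, 0, -0.1, -0.2, -0.2], [3, -1.2, -0.1, -0.2, -0.2], [3, -2.4, -0.1, -0.2, -0.2], [3, -3.2, -0.1, -0.2, -0.2], [3, -3.2, -0.1, -0.2, -0.2]]]}}

```text
t: 29.6
tool_pos: [0.6968, -0.0426, 0.2128]
tool_rot: [-3.135, -0.202, 0.0]
contact_force: [-0.2, -0.9, -0.2]
opening: 0.048
grip_force: 63.5
```

Run:
```python
from look import *
plan([tub(.17,0,.2106,TY),tub(.09,0,.2106,TY)])
```

```text
now [ 0.6968 -0.0426  0.2128  7.3786] t 29.6
[np.float64(-1.08), np.float64(0.14), np.float64(0.22), np.float64(0.2)] rows>=0.2
[np.float64(-8.0), np.float64(-0.0), np.float64(-0.0), np.float64(-0.0)] rows>=1.6
```

Call:
{"name": "servo_tool", "arguments": {"increments": [[[3, -0.5, 0.1, 0.2, 0.2], [3, -1, 0.1, 0.2, 0.2], [3, -1, 0.1, 0.2, 0.2], [3, -1, 0.1, 0.2, 0.2]]]}}

```text
t: 30.0
tool_pos: [0.6877, -0.0457, 0.2106]
tool_rot: [-3.135, -0.195, -0.0]
contact_force: [0.1, -0.8, -1.5]
opening: 0.0481
grip_force: 63.5
```

Call:
{"name": "servo_tool", "arguments": {"increments": [[[3, -0.5, 0, 0, 0], [3, -1, 0, 0, 0], [3, -1.5, 0, 0, 0], [3, -1.5, 0, 0, 0]]]}}

```text
t: 30.4
tool_pos: [0.6721, -0.0477, 0.2106]
tool_rot: [-3.136, -0.195, 0.0]
contact_force: [0.6, -0.1, -0.9]
opening: 0.0482
grip_force: 63.5
```

Call:
{"name": "servo_tool", "arguments": {"increments": [[[3, -1, 0, 0, 0], [3, -2, 0, 0, 0], [3, -2.5, 0, 0, 0], [3, -2.5, 0, 0, 0]]]}}

```text
t: 30.8
tool_pos: [0.6472, -0.0508, 0.2107]
tool_rot: [3.136, 0.195, -0.0]
contact_force: [0.1, 0.3, -1.3]
opening: 0.0482
grip_force: 63.5
```

Call:
{"name": "servo_tool", "arguments": {"increments": [[[3, -1, 0, 0, 0], [3, -2, 0, 0, 0], [3, -3, 0, 0, 0], [3, -3.3, 0, 0, 0], [3, -3.3, 0, 0, 0]]]}}

```text
t: 31.3
tool_pos: [0.621, -0.0541, 0.216]
tool_rot: [3.135, 0.195, 0.033]
contact_force: [17.2, 4.7, 2.0]
opening: 0.048
grip_force: 63.7
```

Run:
```python
from look import *
plan([tub(.09,0,.2106,TY)])
s=cam('side')
cv2.imwrite('pics/p2.png',cv2.resize(s['img'][120:270,320,None] if 0 else s['img'][120:270,310:510],(800,600),interpolation=cv2.INTER_CUBIC)[:,:,::-1])
```

```text
now [ 0.621  -0.0541  0.216   7.1244] t 31.3
[np.float64(-1.41), np.float64(-0.05), np.float64(0.54), np.float64(-0.0)] rows>=0.3
```

Call:
{"name": "servo_tool", "arguments": {"increments": [[[3, 0.6, 0, 0, 0], [3, 1.0, 0, 0, 0], [3, 1.0, 0, 0, 0], [3, 1.0, 0, 0, 0]]], "newtons": 20}}

```text
t: 31.75
tool_pos: [0.625, -0.0535, 0.2102]
tool_rot: [-3.135, -0.195, -0.0]
contact_force: [3.5, 0.9, -2.3]
opening: 0.0483
grip_force: 63.4
```

Run:
```python
from look import *
plan([tub(.09,0,.2106,TY)])
s=cam('side')
cv2.imwrite('pics/p3.png',cv2.resize(s['img'][120:270,310:510],(800,600),interpolation=cv2.INTER_CUBIC)[:,:,::-1])
```

```text
now [ 0.625  -0.0535  0.2102  7.1162] t 31.8
[np.float64(-1.82), np.float64(-0.04), np.float64(-0.04), np.float64(-0.0)] rows>=0.4
```

View pics/p3.png

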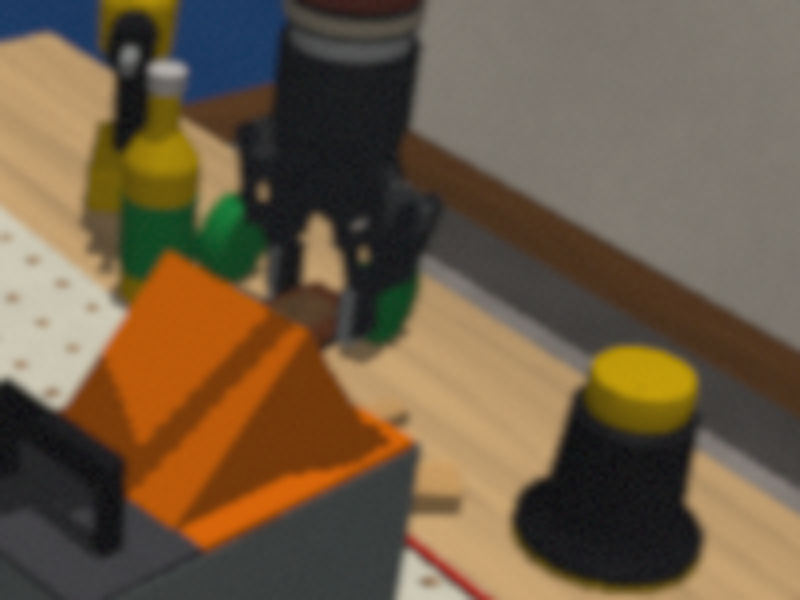

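Call:
{"name": "servo_tool", "arguments": {"increments": [[[4.4, -0.2, 0, -0.3, 0], [4.4, -0.4, 0, -0.6, 0], [4.4, -0.6, 0, -0.9, 0]]], "newtons": 20}}

```text
t: 32.1
tool_pos: [0.6209, -0.0541, 0.221]
tool_rot: [-3.135, -0.195, -0.01]
contact_force: [8.4, 2.1, -3.1]
opening: 0.048
grip_force: 63.3
```

Call:
{"name": "servo_tool", "arguments": {"increments": [[[4.4, -0.2, 0, -0.3, 0], [4.4, -0.4, 0, -0.6, 0], [4.4, -0.6, 0, -0.9, 0], [4.4, -0.6, 0, -0.9, 0]]]}}

```text
t: 32.5
tool_pos: [0.6163, -0.0547, 0.2319]
tool_rot: [3.135, 0.195, 0.018]
contact_force: [10.6, 2.7, -0.2]
opening: 0.0483
grip_force: 63.2
```

Call:
{"name": "servo_tool", "arguments": {"increments": [[[4.4, -0.3, 0, 0.2, 0], [4.4, -0.6, 0, 0.4, 0], [4.4, -0.9, 0, 0.6, 0], [4.4, -1.2, 0, 0.8, 0], [4.4, -1.2, 0, 0.8, 0]]]}}

```text
t: 33.0
tool_pos: [0.6146, -0.0552, 0.233]
tool_rot: [3.134, 0.195, 0.069]
contact_force: [34.7, 8.3, 10.7]
opening: 0.0479
grip_force: 64.3
```

Call:
{"name": "servo_tool", "arguments": {"increments": [[[4.4, 0.6, 0, -0.4, 0], [4.4, 1.3, 0, -0.8, 0], [4.4, 1.3, 0, -0.8, 0], [4.4, 1.3, 0, -0.8, 0]]]}}

```text
t: 33.4
tool_pos: [0.6171, -0.0547, 0.2312]
tool_rot: [3.135, 0.195, 0.015]
contact_force: [11.2, 2.0, 1.9]
opening: 0.0482
grip_force: 63.3
```

Run:
```python
from look import *
plan([tub(.09,0,.2106,TY)]); print(ctrl.get_obs()['contact_force'])
s=cam('side')
cv2.imwrite('pics/p4.png',cv2.resize(s['img'][170:245,360:460],(800,600),interpolation=cv2.INTER_CUBIC)[:,:,::-1])
```

```text
now [ 0.6171 -0.0547  0.2312  7.1325] t 33.4
[np.float64(-1.02), np.float64(-0.06), np.float64(2.06), np.float64(-0.0)] rows>=0.5
[11.24669112  1.97451388  1.94111648]
```

View pics/p4.png

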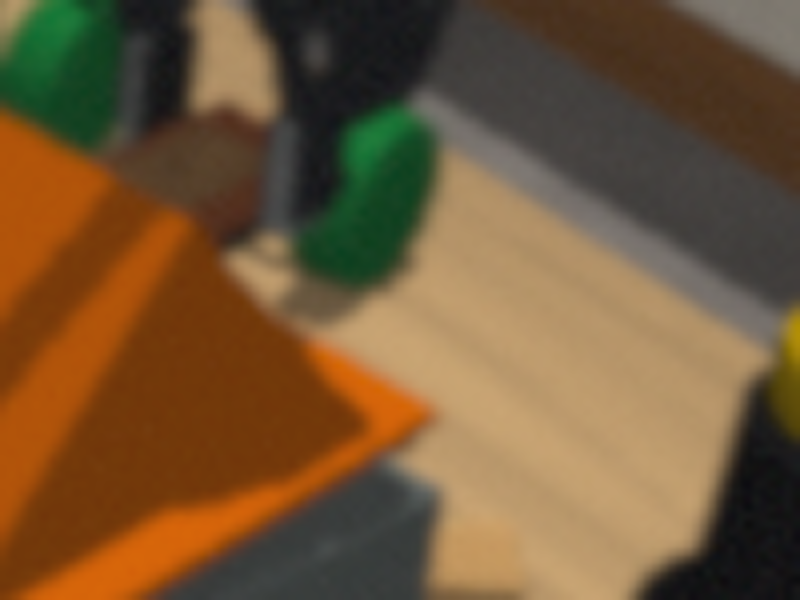

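Call:
{"name": "servo_tool", "arguments": {"increments": [[[6, 0, 0, 0, 0], [8.5, 0, 0, 0, 0], [8.5, 0, 0, 0, 0], [8.5, 0, 0, 0, 0], [8.5, 0, 0, 0, 0]]]}}

```text
t: 33.95
tool_pos: [0.6138, -0.055, 0.2283]
tool_rot: [-3.135, -0.195, 0.002]
contact_force: [0.3, 0.9, -0.2]
opening: 0.085
grip_force: 0.0
```

Run:
```python
from look import *
plan([]); print(ctrl.get_obs()['contact_force'])
s=cam('side'); im=s['img']; o=ctrl.get_obs(); p=o['tool_pos']
cv2.imwrite('pics/p5.png',im[:,:,::-1])
hsv=cv2.cvtColor(im,cv2.COLOR_RGB2HSV); prev=cv2.cvtColor(cv2.imread('pics/p4.png'),cv2.COLOR_BGR2RGB)
prev=cv2.resize(prev,(100,75),interpolation=cv2.INTER_AREA)
def mask(a): h=cv2.cvtColor(a,cv2.COLOR_RGB2HSV).astype(int); return ((h[...,0]<12)|(h[...,0]>172))&(h[...,1]>60)&(h[...,2]<130)
for a in(prev,im[170:245,360:460]):
    print(a[[20,22,24]][:,[20,24,28]].tolist())
```

```text
now [ 0.6138 -0.055   0.2283  7.1155] t 34.0
[ 0.27330644  0.86321432 -0.19914285]
[[[82, 62, 42], [87, 65, 44], [87, 64, 43]], [[85, 63, 42], [87, 65, 44], [83, 60, 39]], [[94, 62, 38], [84, 61, 40], [84, 52, 35]]]
[[[159, 126, 88], [89, 64, 43], [87, 60, 42]], [[106, 76, 51], [86, 64, 44], [92, 69, 44]], [[86, 61, 40], [86, 65, 44], [92, 68, 46]]]
```

Call:
{"name": "servo_tool", "arguments": {"increments": [[[8.5, 0, 0, -2, 0], [8.5, 0, 0, -5, 0], [8.5, 2, 0, -7, 0], [0, 6, 0, -7, 0], [0, 6.5, 0, -7, 0]]], "newtons": 30}}

```text
t: 34.5
tool_pos: [0.6811, -0.0466, 0.2984]
tool_rot: [-3.135, -0.196, -0.002]
contact_force: [0.6, 0.2, -0.6]
opening: 0.0585
grip_force: 0.0
```

Call:
{"name": "servo_tool", "arguments": {"increments": [[[0, 0, 0, 0, 0], [0, 0, 0, 2, 0], [0, 0, 0, 4, 0], [0, 0, 0, 6, 0], [0, 0, 0, 6.3, 0]]]}}

```text
t: 35.0
tool_pos: [0.6759, -0.0466, 0.2317]
tool_rot: [-3.134, -0.195, 0.011]
contact_force: [-0.6, 0.8, -0.0]
opening: 0.0001
grip_force: 0.0
```

Run:
```python
from look import *
plan([tub(.15,0,.235,TY),tub(.088,0,.218,TY)])
s=cam('side'); hsv=cv2.cvtColor(s['img'],cv2.COLOR_RGB2HSV).astype(int)
# score pitch / outside-length hypotheses: colour samples along plate centre line extension
o=np.array([.072,0,.2])
for pit in (10,20,30,40,50):
    row=[]
    for L in range(10,90,8):
        a=np.radians(pit); w=tub(.072+L/1000*np.cos(a),0,.2+L/1000*np.sin(a)+.004,0)[:3]
        u=proj(s,w)[0].round().astype(int); row.append(tuple(int(v) for v in s['img'][u[1],u[0]]))
    print(pit,row)
```

```text
now [ 0.6759 -0.0466  0.2317  7.1089] t 35.0
[np.float64(-0.96), np.float64(-0.0), np.float64(-0.33), np.float64(-0.0)] rows>=0.2
[np.float64(-6.2), np.float64(-0.0), np.float64(1.7), np.float64(-0.0)] rows>=1.3
10 [(177, 119, 71), (144, 118, 83), (193, 157, 110), (188, 154, 108), (186, 153, 108), (194, 160, 112), (168, 143, 100), (67, 110, 58), (46, 103, 54), (63, 73, 65)]
20 [(177, 119, 71), (171, 140, 99), (192, 157, 110), (185, 151, 106), (193, 158, 112), (189, 153, 108), (180, 147, 104), (169, 140, 99), (85, 77, 69), (61, 61, 62)]
30 [(158, 118, 79), (183, 149, 104), (187, 153, 108), (187, 152, 108), (194, 159, 111), (184, 150, 106), (177, 145, 102), (177, 146, 101), (99, 85, 69), (63, 63, 64)]
40 [(158, 118, 79), (194, 159, 111), (187, 153, 108), (187, 153, 108), (191, 157, 110), (183, 148, 104), (178, 145, 104), (175, 143, 102), (135, 119, 102), (81, 77, 74)]
50 [(167, 117, 71), (190, 155, 109), (188, 154, 109), (193, 158, 111), (188, 153, 108), (178, 146, 103), (178, 145, 102), (174, 143, 102), (120, 113, 107), (73, 70, 68)]
```

Run:
```python
from look import *
s=cam('side'); d=plates()
c=np.hstack([cv2.resize(s['img'][120:300,300:500],(500,450),interpolation=cv2.INTER_CUBIC),cv2.resize(d['img'][60:240,260:380],(300,450),interpolation=cv2.INTER_CUBIC)])
cv2.imwrite('pics/p6.png',c[:,:,::-1])
```

```text
plate [0.498 0.086] [ 89. 438.] yaw -0.9 grip [0.536 0.086]
plate [0.509 0.272] [120.  47.] yaw 27.2 grip [0.543 0.289]
plate [0.456 0.36 ] [117.  51.] yaw 37.9 grip [0.486 0.384]
plate [0.4   0.238] [ 48. 119.] yaw -75.6 grip [0.409 0.201]
```

View pics/p6.png

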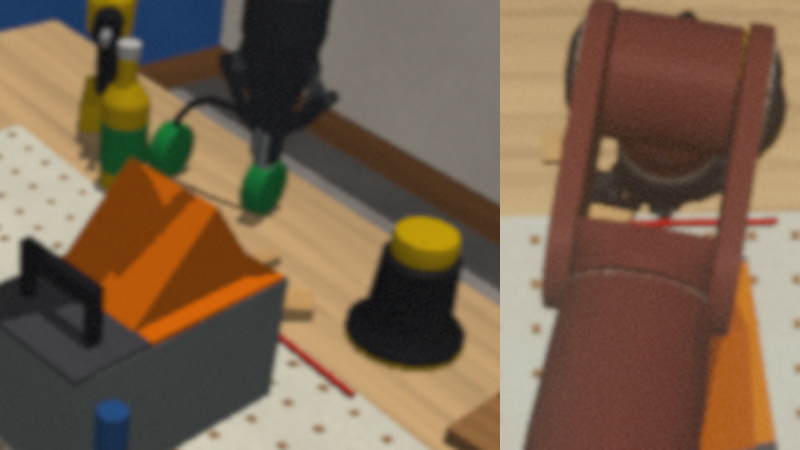

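Run:
```python
from look import *
plan([(.66,.14,.27,20),(.5446,.2903,.16,27.2),(.5446,.2903,.04,27.2)])
```

```text
now [ 0.6783 -0.0469  0.2362  7.1118] t 35.1
[np.float64(0.5), np.float64(-18.78), np.float64(-3.38), np.float64(-12.9)] rows>=3.8
[np.float64(-5.7), np.float64(-18.07), np.float64(11.0), np.float64(-7.2)] rows>=4.4
[np.float64(0.0), np.float64(0.0), np.float64(12.0), np.float64(-0.0)] rows>=2.4
```

Call:
{"name": "servo_tool", "arguments": {"increments": [[[8.5, 0.2, -4, -3.4, -3], [8.5, 0.4, -8, -3.4, -6], [8.5, 0.5, -12, -3.4, -9], [8.5, 0.5, -16, -3.4, -12.9], [8.5, 0.5, -18.8, -3.4, -12.9]]]}}

```text
t: 35.65
tool_pos: [0.6603, 0.1428, 0.2722]
tool_rot: [-3.093, -0.55, -0.005]
contact_force: [-1.3, -0.5, -0.0]
opening: 0.0721
grip_force: 0.0
```

Call:
{"name": "servo_tool", "arguments": {"increments": [[[8.5, -1.3, -4, 2, -7.2], [8.5, -2.6, -8, 4, -7.2], [8.5, -3.8, -12, 7, -7.2], [8.5, -5, -16, 10, -7.2], [8.5, -5.7, -18, 11, -7.2]]]}}

```text
t: 36.15
tool_pos: [0.5424, 0.2917, 0.1581]
tool_rot: [-3.052, -0.742, 0.004]
contact_force: [-0.1, -0.3, 0.2]
opening: 0.0849
grip_force: 0.0
```

Call:
{"name": "servo_tool", "arguments": {"increments": [[[7, 0, 0, 0, 0], [7, 0, 0, 4, 0], [7, 0, 0, 8, 0], [7, 0, 0, 11, 0], [7, 0, 0, 11, 0]]]}}

```text
t: 36.65
tool_pos: [0.5435, 0.2881, 0.0464]
tool_rot: [3.052, 0.738, -0.01]
contact_force: [-0.6, 0.1, -1.2]
opening: 0.0699
grip_force: 0.0
```

Run:
```python
from look import *
plan([(.5446,.2903,.017,27.2)])
```

```text
now [ 0.5435  0.2881  0.0464 27.1672] t 36.6
[np.float64(0.2), np.float64(-0.14), np.float64(2.94), np.float64(-0.0)] rows>=0.6
```

Call:
{"name": "servo_tool", "arguments": {"increments": [[[7, 0.2, -0.1, 1.5, 0], [6.5, 0.2, -0.1, 2.5, 0], [6.5, 0.2, -0.1, 2.9, 0], [6.5, 0.2, -0.1, 2.9, 0], [6.5, 0.2, -0.1, 2.9, 0]]]}}

```text
t: 37.15
tool_pos: [0.547, 0.292, 0.0214]
tool_rot: [-3.053, -0.739, -0.002]
contact_force: [-0.5, -0.9, 0.7]
opening: 0.0646
grip_force: 0.0
```

Call:
{"name": "servo_tool", "arguments": {"increments": [[[3, 0, 0, 0, 0], [3, 0, 0, 0, 0], [3, 0, 0, 0, 0], [3, 0, 0, 0, 0], [3, 0, 0, 0, 0]]], "newtons": 60}}

```text
t: 37.65
tool_pos: [0.5474, 0.2922, 0.0223]
tool_rot: [-3.053, -0.739, -0.003]
contact_force: [-1.5, -0.7, 5.0]
opening: 0.0473
grip_force: 68.5
```

Call:
{"name": "servo_tool", "arguments": {"increments": [[[3, 0, 0, -1, 0], [3, 0, 0, -5, 0], [3, 0, 0, -10, 0], [3, 0, 0, -15, 0], [3, 0, 0, -20, 0]]]}}

```text
t: 38.15
tool_pos: [0.5459, 0.2916, 0.2227]
tool_rot: [3.053, 0.739, -0.0]
contact_force: [0.0, 0.8, -1.7]
opening: 0.0473
grip_force: 68.7
```

Run:
```python
from look import *
plan([(.72,.12,.22,TY+5),tub(.2,0,.2106,TY)])
```

```text
now [ 0.5459  0.2916  0.2227 27.2245] t 38.1
[np.float64(7.63), np.float64(23.22), np.float64(0.27), np.float64(15.1)] rows>=4.9
[np.float64(-3.79), np.float64(15.72), np.float64(0.94), np.float64(5.0)] rows>=3.2
```

Call:
{"name": "servo_tool", "arguments": {"increments": [[[3, 1.5, 4.6, -0.5, 3], [3, 3, 9.2, -0.5, 6], [3, 4.6, 14, -0.5, 9], [3, 6.1, 18.6, -0.5, 12], [3, 7.6, 23.2, -0.5, 15]]]}}

```text
t: 38.65
tool_pos: [0.7211, 0.1187, 0.2258]
tool_rot: [-3.124, -0.331, -0.0]
contact_force: [0.8, 0.4, -0.5]
opening: 0.0472
grip_force: 68.6
```

Call:
{"name": "servo_tool", "arguments": {"increments": [[[3, -1, 4, 0, 5], [3, -2, 8, 0, 5], [3, -3, 12, 0, 5], [3, -3.2, 15.7, 0, 5], [3, -3.2, 15.7, 0, 5]]]}}

```text
t: 39.15
tool_pos: [0.7221, -0.0449, 0.2256]
tool_rot: [3.134, 0.189, -0.0]
contact_force: [-0.0, -0.3, -1.5]
opening: 0.0471
grip_force: 68.7
```

Run:
```python
from look import *
plan([tub(.19,0,.2163,TY),tub(.155,0,.2163,TY)])
```

```text
now [ 0.7221 -0.0449  0.2256  6.9099] t 39.1
[np.float64(-1.56), np.float64(-0.4), np.float64(0.93), np.float64(-0.2)] rows>=0.4
[np.float64(-3.5), np.float64(-0.0), np.float64(-0.0), np.float64(-0.0)] rows>=0.7
```

Call:
{"name": "servo_tool", "arguments": {"increments": [[[3, -0.5, -0.4, 0.9, -0.2], [3, -1.5, -0.4, 0.9, -0.2], [3, -1.5, -0.4, 0.9, -0.2], [3, -1.5, -0.4, 0.9, -0.2]]]}}

```text
t: 39.55
tool_pos: [0.7063, -0.0366, 0.2167]
tool_rot: [-3.135, -0.206, 0.0]
contact_force: [-0.2, 0.2, -1.6]
opening: 0.0473
grip_force: 68.7
```

Run:
```python
from look import *
plan([tub(.155,0,.2163,TY),tub(.107,0,.2163,TY)])
```

```text
now [ 0.7063 -0.0366  0.2167  7.5085] t 39.5
[np.float64(-3.6), np.float64(0.59), np.float64(0.04), np.float64(0.4)] rows>=0.7
[np.float64(-4.8), np.float64(0.0), np.float64(-0.0), np.float64(-0.0)] rows>=1.0
```

Call:
{"name": "servo_tool", "arguments": {"increments": [[[3, -0.5, 0.6, 0, 0.4], [3, -1.5, 0.6, 0, 0.4], [3, -1.5, 0.6, 0, 0.4], [3, -1.5, 0.6, 0, 0.4], [3, -1.5, 0.6, 0, 0.4]]]}}

```text
t: 40.05
tool_pos: [0.6927, -0.0459, 0.2168]
tool_rot: [3.136, 0.192, 0.001]
contact_force: [-0.8, 1.0, -0.9]
opening: 0.0471
grip_force: 68.7
```

Run:
```python
from look import *
plan([tub(.155,0,.2163,TY),tub(.107,0,.2163,TY)])
```

```text
now [ 0.6927 -0.0459  0.2168  7.0136] t 40.0
[np.float64(-2.13), np.float64(-0.13), np.float64(0.05), np.float64(-0.1)] rows>=0.4
[np.float64(-4.8), np.float64(0.0), np.float64(-0.0), np.float64(-0.0)] rows>=1.0
```

Call:
{"name": "servo_tool", "arguments": {"increments": [[[3, -0.7, -0.1, 0, 0], [3, -1.4, -0.1, 0, 0], [3, -2.1, -0.1, 0, 0], [3, -2.1, -0.1, 0, 0]]]}}

```text
t: 40.45
tool_pos: [0.6708, -0.0475, 0.2166]
tool_rot: [-3.136, -0.192, 0.001]
contact_force: [0.2, -0.2, -0.7]
opening: 0.0471
grip_force: 68.7
```

Call:
{"name": "servo_tool", "arguments": {"increments": [[[3, -1.2, 0, 0, 0], [3, -2.4, 0, 0, 0], [3, -3, 0, 0, 0], [3, -3, 0, 0, 0]]]}}

```text
t: 40.85
tool_pos: [0.6413, -0.0511, 0.2168]
tool_rot: [3.136, 0.192, 0.0]
contact_force: [0.1, -0.7, -1.0]
opening: 0.0472
grip_force: 68.7
```

Call:
{"name": "servo_tool", "arguments": {"increments": [[[3, -0.7, 0, 0, 0], [3, -1.4, 0, 0, 0], [3, -1.8, 0, 0, 0], [3, -1.8, 0, 0, 0]]]}}

```text
t: 41.25
tool_pos: [0.6275, -0.0529, 0.2196]
tool_rot: [3.135, 0.193, 0.02]
contact_force: [10.7, 2.5, -0.4]
opening: 0.0472
grip_force: 68.5
```

Call:
{"name": "servo_tool", "arguments": {"increments": [[[3, -0.2, 0, -0.3, 0], [3, -0.4, 0, -0.6, 0], [3, -0.6, 0, -0.9, 0], [3, -0.6, 0, -0.9, 0]]]}}

```text
t: 41.65
tool_pos: [0.6235, -0.0535, 0.2304]
tool_rot: [3.135, 0.193, 0.029]
contact_force: [13.8, 2.0, 0.5]
opening: 0.0469
grip_force: 61.9
```

Call:
{"name": "servo_tool", "arguments": {"increments": [[[3, -0.2, 0, -0.3, 0], [3, -0.3, 0, -0.6, 0], [3, -0.4, 0, -0.9, 0], [3, -0.4, 0, -0.9, 0]]]}}

```text
t: 42.05
tool_pos: [0.6201, -0.0539, 0.2399]
tool_rot: [3.135, 0.193, 0.032]
contact_force: [15.8, 2.0, 2.2]
opening: 0.0467
grip_force: 61.3
```

Call:
{"name": "servo_tool", "arguments": {"increments": [[[3, -0.2, 0, -0.2, 0], [3, -0.4, 0, -0.4, 0], [3, -0.4, 0, -0.4, 0]]]}}

```text
t: 42.35
tool_pos: [0.6177, -0.0543, 0.2453]
tool_rot: [3.134, 0.193, 0.041]
contact_force: [20.7, 3.0, 3.2]
opening: 0.0468
grip_force: 61.1
```

Call:
{"name": "servo_tool", "arguments": {"increments": [[[6, 0.4, 0, 0, 0], [8.5, 0.4, 0, 0, 0], [8.5, 0.4, 0, 0, 0], [8.5, 0.4, 0, 0, 0], [8.5, 0.4, 0, 0, 0]]]}}

```text
t: 42.85
tool_pos: [0.6136, -0.0545, 0.238]
tool_rot: [-3.135, -0.192, 0.002]
contact_force: [0.4, 0.6, 0.2]
opening: 0.0851
grip_force: 0.0
```

```bash
cat >> look.py <<'E'
def slotcheck():
    s=cam('side')
    for pit in (20,40):
        print(pit,[tuple(int(v) for v in s['img'][u[1],u[0]]) for u in proj(s,[tub(.072+L*np.cos(np.radians(pit)),0,.204+L*np.sin(np.radians(pit)),0)[:3] for L in np.arange(.018,.06,.01)]).round().astype(int)])
    return s
E
python3 - <<'E'
from look import *
slotcheck(); plan([])
E
```

```text
20 [(170, 138, 97), (186, 151, 107), (184, 150, 105), (187, 152, 108), (179, 145, 103)]
40 [(192, 156, 110), (185, 150, 106), (194, 159, 112), (183, 149, 104), (175, 143, 100)]
now [ 0.6137 -0.0545  0.2381  7.0125] t 42.9
```

Run:
```python
from look import *
plates()
c=np.array([.456,.36]);y=39.5;g=c+.04*np.array([np.cos(np.radians(y)),np.sin(np.radians(y))]);print(g)
plan([(.64,.0,.30,15),(.58,.20,.27,25),(*g,.2,y),(*g,.045,y)])
```

```text
plate [0.394 0.078] [ 69. 231.] yaw -0.9 grip [0.432 0.078]
plate [0.456 0.36 ] [116.  50.] yaw 40.1 grip [0.485 0.385]
plate [0.4   0.238] [ 48. 119.] yaw -75.6 grip [0.409 0.201]
[0.48686498 0.38544313]
now [ 0.6138 -0.0545  0.2382  7.0164] t 43.0
[np.float64(3.26), np.float64(-5.09), np.float64(-6.18), np.float64(-8.0)] rows>=1.7
[np.float64(-0.62), np.float64(-20.87), np.float64(3.0), np.float64(-10.0)] rows>=4.2
[np.float64(-0.6), np.float64(-20.74), np.float64(7.0), np.float64(-14.5)] rows>=4.4
[np.float64(0.0), np.float64(0.0), np.float64(15.5), np.float64(-0.0)] rows>=3.1
```

Call:
{"name": "servo_tool", "arguments": {"increments": [[[8.5, 1, 0, -3, 0], [8.5, 3, -2, -6, -4], [8.5, 3.3, -5, -6.2, -8], [8.5, 3.3, -5, -6.2, -8]]]}}

```text
t: 43.35
tool_pos: [0.6415, 0.0018, 0.3026]
tool_rot: [-3.113, -0.417, -0.005]
contact_force: [-0.1, -0.5, -1.5]
opening: 0.0849
grip_force: 0.0
```

Call:
{"name": "servo_tool", "arguments": {"increments": [[[8.5, 0, -4.5, 0, -3], [8.5, -0.3, -9, 1, -6], [8.5, -0.6, -13.5, 2, -9], [8.5, -0.6, -18, 3, -10], [8.5, -0.6, -20.9, 3, -10]]]}}

```text
t: 43.85
tool_pos: [0.5786, 0.2012, 0.2677]
tool_rot: [-3.066, -0.682, 0.007]
contact_force: [0.6, -0.1, -0.2]
opening: 0.0847
grip_force: 0.0
```

Call:
{"name": "servo_tool", "arguments": {"increments": [[[8.5, -0.2, -4.5, 1.5, -4], [8.5, -0.4, -9, 3, -8], [8.5, -0.6, -13.5, 5, -12], [8.5, -0.6, -18, 7, -14.5], [8.5, -0.6, -20.7, 7, -14.5]]]}}

```text
t: 44.35
tool_pos: [0.4843, 0.3851, 0.1957]
tool_rot: [2.954, 1.064, -0.012]
contact_force: [-1.0, -0.4, -0.6]
opening: 0.085
grip_force: 0.0
```

Call:
{"name": "servo_tool", "arguments": {"increments": [[[7, 0, 0, 3, 0], [7, 0, 0, 7, 0], [7, 0, 0, 11, 0], [7, 0, 0, 14, 0], [7, 0, 0, 14, 0]]]}}

```text
t: 44.85
tool_pos: [0.4839, 0.3815, 0.0541]
tool_rot: [2.954, 1.06, -0.019]
contact_force: [0.5, -0.5, 0.2]
opening: 0.07
grip_force: 0.0
```

Run:
```python
from look import *
plan([(.4867,.3855,.018,39.9)])
```

```text
now [ 0.4839  0.3815  0.0541 39.476 ] t 44.9
[np.float64(0.47), np.float64(-0.13), np.float64(3.61), np.float64(-0.4)] rows>=0.7
```

Call:
{"name": "servo_tool", "arguments": {"increments": [[[7, 0.3, -0.1, 1.5, -0.4], [6.5, 0.3, -0.1, 3, -0.4], [6.5, 0.3, -0.1, 3.8, -0.4], [6.5, 0.3, -0.1, 3.8, -0.4], [6.5, 0.3, -0.1, 3.8, -0.4]]]}}

```text
t: 45.35
tool_pos: [0.4898, 0.3874, 0.0231]
tool_rot: [-2.953, -1.072, -0.001]
contact_force: [-0.9, 0.2, 0.6]
opening: 0.0646
grip_force: 0.0
```

Call:
{"name": "servo_tool", "arguments": {"increments": [[[3, 0, 0, 0, 0], [3, 0, 0, 0, 0], [3, 0, 0, 0, 0], [3, 0, 0, 0, 0], [3, 0, 0, 0, 0]]]}}

```text
t: 45.85
tool_pos: [0.4923, 0.3893, 0.0275]
tool_rot: [-2.951, -1.072, -0.011]
contact_force: [-1.6, -0.2, 11.8]
opening: 0.03
grip_force: 6.1
```

Call:
{"name": "servo_tool", "arguments": {"increments": [[[3, 0, 0, -1, 0], [3, 0, 0, -5, 0], [3, 0, 0, -10, 0], [3, 0, 0, -15, 0], [3, 0, 0, -20.5, 0]]]}}

```text
t: 46.35
tool_pos: [0.4892, 0.387, 0.2252]
tool_rot: [-2.953, -1.072, -0.001]
contact_force: [1.3, 0.5, -0.2]
opening: 0.0301
grip_force: 0.0
```

Run:
```python
from look import *
plan([(.60,.26,.22,25),(.72,.12,.22,TY+5),tub(.19,0,.22,TY)])
```

```text
now [ 0.4892  0.387   0.2252 39.9225] t 46.4
[np.float64(0.35), np.float64(16.85), np.float64(0.52), np.float64(14.9)] rows>=3.4
[np.float64(4.96), np.float64(17.76), np.float64(-0.0), np.float64(12.8)] rows>=3.7
[np.float64(-4.78), np.float64(15.63), np.float64(-0.0), np.float64(5.0)] rows>=3.3
```

Call:
{"name": "servo_tool", "arguments": {"increments": [[[7, 0, 5, 0, 0], [7, 0, 10, 0, 0], [7, 0, 15, 0, 0], [7, 0, 20, 0, 0], [7, 0, 20, 0, 0]]]}}

```text
t: 46.85
tool_pos: [0.6209, 0.229, 0.2233]
tool_rot: [2.954, 1.062, 0.002]
contact_force: [-0.0, 0.4, -0.2]
opening: 0.07
grip_force: 0.0
```

Run:
```python
from look import *
plates()
plan([(.4875,.385,.2,39.9),(.4875,.385,.05,39.9)])
```

```text
plate [0.507 0.324] [487. 240.] yaw 12.9 grip [0.544 0.333]
now [ 0.6193  0.2313  0.2231 39.6656] t 46.9
[np.float64(-0.33), np.float64(-20.24), np.float64(2.31), np.float64(-0.2)] rows>=4.1
[np.float64(0.0), np.float64(0.0), np.float64(15.0), np.float64(-0.0)] rows>=3.0
```

Arm hides the plate; move farther off to see it.

Call:
{"name": "servo_tool", "arguments": {"increments": [[[7, 0, 5, -4, 0], [7, 0, 10, -8, 0], [7, 0, 15, -8, 0], [7, 0, 20, -8, 0], [7, 0, 20, -8, 0]]]}}

```text
t: 47.4
tool_pos: [0.7476, 0.0787, 0.3041]
tool_rot: [2.952, 1.07, 0.003]
contact_force: [-0.7, -0.0, 0.0]
opening: 0.07
grip_force: 0.0
```

Run:
```python
from look import *
plates()
plan([])
```

```text
plate [0.499 0.174] [239. 440.] yaw -0.1 grip [0.537 0.174]
plate [0.457 0.36 ] [117.  52.] yaw 39.2 grip [0.486 0.384]
now [ 0.7486  0.0766  0.3033 39.7293] t 47.5
```

Run:
```python
from look import *
plan([(.62,.225,.28,39.6),(.4879,.3854,.2,39.6),(.4879,.3854,.04,39.6)])
```

```text
now [ 0.7486  0.0766  0.3033 39.7293] t 47.5
[np.float64(-0.4), np.float64(-19.63), np.float64(2.33), np.float64(0.1)] rows>=4.0
[np.float64(0.05), np.float64(-20.78), np.float64(8.0), np.float64(-0.0)] rows>=4.5
[np.float64(0.0), np.float64(0.0), np.float64(16.0), np.float64(-0.0)] rows>=3.2
```

Call:
{"name": "servo_tool", "arguments": {"increments": [[[7, 0, -5, 0, 0], [7, 0, -10, 1, 0], [7, 0, -15, 2, 0], [7, -0.4, -19.6, 2.3, 0], [7, -0.4, -19.6, 2.3, 0]]]}}

```text
t: 47.95
tool_pos: [0.6123, 0.2335, 0.2789]
tool_rot: [-2.946, -1.083, 0.004]
contact_force: [0.5, -0.2, 0.6]
opening: 0.0698
grip_force: 0.0
```

Call:
{"name": "servo_tool", "arguments": {"increments": [[[7, 0, -4.5, 2, 0], [7, 0, -9, 4, 0], [7, 0, -13.5, 6, 0], [7, 0, -18, 8, 0], [7, 0, -20.8, 8, 0]]]}}

```text
t: 48.45
tool_pos: [0.4795, 0.3891, 0.196]
tool_rot: [2.951, 1.077, -0.01]
contact_force: [-0.1, 0.2, -0.3]
opening: 0.0701
grip_force: 0.0
```

Call:
{"name": "servo_tool", "arguments": {"increments": [[[7, 0, 0, 4, 0], [7, 0, 0, 8, 0], [7, 0, 0, 12, 0], [7, 0, 0, 15, 0], [7, 0, 0, 15, 0]]]}}

```text
t: 48.95
tool_pos: [0.4799, 0.386, 0.0443]
tool_rot: [2.95, 1.073, -0.016]
contact_force: [-0.8, 0.1, -0.7]
opening: 0.0701
grip_force: 0.0
```

Call:
{"name": "servo_tool", "arguments": {"increments": [[[7, 0, 0, 0, 0], [7, 0, 0, 0, 0]]]}}

```text
t: 49.15
tool_pos: [0.4854, 0.3889, 0.0526]
tool_rot: [-2.952, -1.073, -0.007]
contact_force: [0.5, 0.1, 0.4]
opening: 0.07
grip_force: 0.0
```

Run:
```python
from look import *
plan([(.4879,.3854,.0165,39.6)])
```

```text
now [ 0.4854  0.3889  0.0526 39.9404] t 49.1
[np.float64(-0.04), np.float64(0.43), np.float64(3.61), np.float64(0.3)] rows>=0.7
```

Call:
{"name": "servo_tool", "arguments": {"increments": [[[7, 0, 0.4, 1.5, 0.3], [6.5, 0, 0.4, 3, 0.3], [6.5, 0, 0.4, 3.6, 0.3], [6.5, 0, 0.4, 3.6, 0.3], [6.5, 0, 0.4, 3.6, 0.3]]]}}

```text
t: 49.65
tool_pos: [0.4862, 0.3844, 0.0128]
tool_rot: [2.956, 1.064, -0.002]
contact_force: [0.5, -0.5, -0.3]
opening: 0.0648
grip_force: 0.0
```

Run:
```python
from look import *
plan([(.4879,.3854,.0165,39.6)])
```

```text
now [4.86200e-01 3.84400e-01 1.28000e-02 3.96117e+01] t 49.6
[np.float64(0.2), np.float64(0.03), np.float64(-0.37), np.float64(0.0)] rows>=0.1
```

Call:
{"name": "servo_tool", "arguments": {"increments": [[[6.5, 0.1, 0, -0.3, 0], [6.5, 0.1, 0, -0.3, 0]]]}}

```text
t: 49.85
tool_pos: [0.4874, 0.3854, 0.0168]
tool_rot: [-2.956, -1.065, -0.001]
contact_force: [0.4, 0.1, -0.2]
opening: 0.0651
grip_force: 0.0
```

Call:
{"name": "servo_tool", "arguments": {"increments": [[[3, 0, 0, 0, 0], [3, 0, 0, 0, 0], [3, 0, 0, 0, 0], [3, 0, 0, 0, 0], [3, 0, 0, 0, 0]]]}}

```text
t: 50.35
tool_pos: [0.4878, 0.3857, 0.0174]
tool_rot: [-2.955, -1.065, -0.002]
contact_force: [0.1, 1.4, 4.6]
opening: 0.0483
grip_force: 62.1
```

Call:
{"name": "servo_tool", "arguments": {"increments": [[[3, 0, 0, -1, 0], [3, 0, 0, -5, 0], [3, 0, 0, -10, 0], [3, 0, 0, -15, 0], [3, 0, 0, -20.5, 0]]]}}

```text
t: 50.85
tool_pos: [0.4863, 0.3846, 0.2178]
tool_rot: [2.955, 1.065, -0.003]
contact_force: [1.0, 1.3, -1.0]
opening: 0.0483
grip_force: 62.1
```

Run:
```python
from look import *
plan([(.60,.26,.22,25),(.72,.12,.22,TY+5),tub(.19,0,.22,TY)])
```

```text
now [ 0.4863  0.3846  0.2178 39.6225] t 50.9
[np.float64(0.81), np.float64(16.85), np.float64(-0.22), np.float64(14.6)] rows>=3.4
[np.float64(4.96), np.float64(17.76), np.float64(-0.0), np.float64(12.8)] rows>=3.7
[np.float64(-4.78), np.float64(15.63), np.float64(-0.0), np.float64(5.0)] rows>=3.3
```

Held at offset 17.4 mm; insertion height 0.2114.

Call:
{"name": "servo_tool", "arguments": {"increments": [[[3, 0.2, 4, 0, 4], [3, 0.4, 8, 0, 8], [3, 0.6, 12, 0, 12], [3, 0.8, 16.8, 0, 14.6], [3, 0.8, 16.8, 0, 14.6]]]}}

```text
t: 51.35
tool_pos: [0.6029, 0.2564, 0.2159]
tool_rot: [3.067, 0.67, -0.001]
contact_force: [-0.1, 0.4, -0.4]
opening: 0.048
grip_force: 62.1
```

Call:
{"name": "servo_tool", "arguments": {"increments": [[[3, 1.2, 4.3, 0, 4], [3, 2.4, 8.6, 0, 8], [3, 3.7, 13, 0, 12], [3, 5, 17.8, 0, 12.8], [3, 5, 17.8, 0, 12.8]]]}}

```text
t: 51.85
tool_pos: [0.7231, 0.1159, 0.2153]
tool_rot: [3.123, 0.326, -0.002]
contact_force: [-0.7, 1.0, -1.7]
opening: 0.0484
grip_force: 62.2
```

Call:
{"name": "servo_tool", "arguments": {"increments": [[[3, -1.1, 4, 0, 5], [3, -2.3, 8, 0, 5], [3, -3.5, 12, 0, 5], [3, -4, 15, 0, 5], [3, -4, 15.6, 0, 5]]]}}

```text
t: 52.35
tool_pos: [0.714, -0.0426, 0.216]
tool_rot: [3.135, 0.193, -0.003]
contact_force: [0.0, 0.2, -1.4]
opening: 0.0477
grip_force: 62.2
```

Call:
{"name": "servo_tool", "arguments": {"increments": [[[3, 0, 0, 0, 0], [3, 0, 0, 0, 0]]]}}

```text
t: 52.55
tool_pos: [0.7147, -0.0386, 0.2163]
tool_rot: [-3.134, -0.2, 0.001]
contact_force: [0.3, -0.4, -0.1]
opening: 0.0482
grip_force: 62.2
```

Run:
```python
from look import *
plan([tub(.18,0,.2114,TY),tub(.155,0,.2114,TY)])
```

```text
now [ 0.7147 -0.0386  0.2163  7.2917] t 52.5
[np.float64(-1.91), np.float64(0.32), np.float64(0.49), np.float64(0.1)] rows>=0.4
[np.float64(-2.5), np.float64(0.0), np.float64(-0.0), np.float64(-0.0)] rows>=0.5
```

Call:
{"name": "servo_tool", "arguments": {"increments": [[[3, -0.6, 0.3, 0.5, 0.1], [3, -1.3, 0.3, 0.5, 0.1], [3, -1.9, 0.3, 0.5, 0.1], [3, -1.9, 0.3, 0.5, 0.1], [3, -1.9, 0.3, 0.5, 0.1]]]}}

```text
t: 53.05
tool_pos: [0.6965, -0.0453, 0.2119]
tool_rot: [3.135, 0.195, 0.001]
contact_force: [0.2, 0.0, 0.3]
opening: 0.048
grip_force: 62.2
```

Run:
```python
from look import *
plan([tub(.155,0,.2114,TY)])
```

```text
now [ 0.6965 -0.0453  0.2119  7.1292] t 53.0
[np.float64(-2.51), np.float64(-0.12), np.float64(0.05), np.float64(-0.0)] rows>=0.5
```

Call:
{"name": "servo_tool", "arguments": {"increments": [[[3, -0.8, -0.1, 0, 0], [3, -1.6, -0.1, 0, 0], [3, -2.5, -0.1, 0, 0], [3, -2.5, -0.1, 0, 0]]]}}

```text
t: 53.45
tool_pos: [0.6705, -0.0477, 0.2116]
tool_rot: [-3.136, -0.194, 0.001]
contact_force: [-0.5, 0.6, -1.1]
opening: 0.0483
grip_force: 62.2
```

Call:
{"name": "servo_tool", "arguments": {"increments": [[[3, -1.2, 0, 0, 0], [3, -2.4, 0, 0, 0], [3, -3, 0, 0, 0], [3, -3, 0, 0, 0]]]}}

```text
t: 53.85
tool_pos: [0.6412, -0.0514, 0.2117]
tool_rot: [-3.136, -0.195, -0.0]
contact_force: [0.1, 0.1, -1.5]
opening: 0.0479
grip_force: 62.2
```

Call:
{"name": "servo_tool", "arguments": {"increments": [[[3, -0.7, 0, 0, 0], [3, -1.4, 0, 0, 0], [3, -1.8, 0, 0, 0], [3, -1.8, 0, 0, 0]]]}}

```text
t: 54.25
tool_pos: [0.6254, -0.0534, 0.2129]
tool_rot: [3.135, 0.195, 0.009]
contact_force: [6.3, 0.6, -0.8]
opening: 0.0481
grip_force: 62.1
```

Call:
{"name": "servo_tool", "arguments": {"increments": [[[3, -0.2, 0, -0.3, 0], [3, -0.4, 0, -0.6, 0], [3, -0.6, 0, -0.9, 0], [3, -0.6, 0, -0.9, 0]]]}}

```text
t: 54.65
tool_pos: [0.6217, -0.0538, 0.2236]
tool_rot: [-3.135, -0.195, -0.02]
contact_force: [11.2, 2.1, 0.1]
opening: 0.0481
grip_force: 62.3
```

Call:
{"name": "servo_tool", "arguments": {"increments": [[[3, -0.2, 0, -0.3, 0], [3, -0.4, 0, -0.6, 0], [3, -0.5, 0, -0.9, 0], [3, -0.5, 0, -0.9, 0]]]}}

```text
t: 55.05
tool_pos: [0.6174, -0.0546, 0.2333]
tool_rot: [3.134, 0.196, 0.023]
contact_force: [12.5, 1.9, 0.5]
opening: 0.0482
grip_force: 62.3
```

Same state as before the earlier release; release.

Call:
{"name": "servo_tool", "arguments": {"increments": [[[3, -0.3, 0, -0.2, 0], [3, -0.3, 0, -0.2, 0]]]}}

```text
t: 55.25
tool_pos: [0.6159, -0.0548, 0.2366]
tool_rot: [3.134, 0.196, 0.031]
contact_force: [15.7, 2.6, 1.7]
opening: 0.0486
grip_force: 62.5
```

Call:
{"name": "servo_tool", "arguments": {"increments": [[[6, 0.4, 0, 0, 0], [8.5, 0.4, 0, 0, 0], [8.5, 0.4, 0, 0, 0], [8.5, 0.4, 0, 0, 0], [8.5, 0.4, 0, 0, 0]]]}}

```text
t: 55.75
tool_pos: [0.6136, -0.0548, 0.2311]
tool_rot: [-3.135, -0.195, 0.002]
contact_force: [-0.5, -0.5, -0.1]
opening: 0.0847
grip_force: 0.0
```

Run:
```python
from look import *
slotcheck(); plates(); plan([])
```

```text
20 [(168, 137, 96), (187, 153, 108), (184, 151, 106), (187, 153, 107), (178, 145, 104)]
40 [(192, 157, 110), (184, 150, 106), (192, 157, 110), (185, 150, 106), (177, 144, 101)]
plate [0.392 0.077] [ 67. 226.] yaw -0.9 grip [0.43  0.076]
plate [0.4   0.238] [ 48. 119.] yaw -75.6 grip [0.409 0.201]
now [ 0.6138 -0.0548  0.2313  7.1143] t 55.9
```

Run:
```python
from look import *
plan([(.64,.0,.30,22),(.58,.20,.30,60),(.43,.23,.25,98),(.410,.199,.15,104.4),(.410,.199,.045,104.4)])
```

```text
now [ 0.6138 -0.0548  0.2313  7.1143] t 55.9
[np.float64(3.28), np.float64(-5.11), np.float64(-6.87), np.float64(-14.9)] rows>=1.8
[np.float64(1.93), np.float64(-20.79), np.float64(-0.0), np.float64(-38.0)] rows>=4.4
[np.float64(-4.9), np.float64(-14.49), np.float64(5.0), np.float64(-38.0)] rows>=4.4
[np.float64(-2.79), np.float64(-2.41), np.float64(10.0), np.float64(-6.4)] rows>=2.1
[np.float64(0.0), np.float64(0.0), np.float64(10.5), np.float64(-0.0)] rows>=2.1
```

Call:
{"name": "servo_tool", "arguments": {"increments": [[[8.5, 1, 0, -3, 0], [8.5, 3, -2, -6, -7], [8.5, 3.3, -5, -6.9, -15], [8.5, 3.3, -5.1, -6.9, -15]]]}}

```text
t: 56.25
tool_pos: [0.6416, 0.0024, 0.3037]
tool_rot: [3.082, 0.609, 0.007]
contact_force: [0.2, -0.1, 0.3]
opening: 0.0851
grip_force: 0.0
```

Call:
{"name": "servo_tool", "arguments": {"increments": [[[8.5, 0.4, -4.5, 0, -7.6], [8.5, 0.8, -9, 0, -15.2], [8.5, 1.2, -13.5, 0, -22.8], [8.5, 1.6, -18, 0, -30.4], [8.5, 1.9, -20.8, 0, -38]]]}}

```text
t: 56.75
tool_pos: [0.5783, 0.2017, 0.2997]
tool_rot: [-2.714, -1.581, 0.002]
contact_force: [0.3, -0.3, -0.1]
opening: 0.0849
grip_force: 0.0
```

Call:
{"name": "servo_tool", "arguments": {"increments": [[[8.5, -1, -3, 1, -7.6], [8.5, -2, -6, 2, -15.2], [8.5, -3, -9, 3, -22.8], [8.5, -4, -12, 4, -30.4], [8.5, -4.9, -14.5, 5, -38]]]}}

```text
t: 57.25
tool_pos: [0.4279, 0.2292, 0.2492]
tool_rot: [-2.053, -2.377, 0.002]
contact_force: [-1.0, 0.1, -0.2]
opening: 0.0851
grip_force: 0.0
```

Call:
{"name": "servo_tool", "arguments": {"increments": [[[7, -1, -1, 3, -6.4], [7, -2, -2, 6, -6.4], [7, -2.8, -2.4, 9, -6.4], [7, -2.8, -2.4, 10, -6.4], [7, -2.8, -2.4, 10, -6.4]]]}}

```text
t: 57.75
tool_pos: [0.4086, 0.1978, 0.1486]
tool_rot: [-1.923, -2.481, 0.005]
contact_force: [0.1, 0.4, -0.1]
opening: 0.0698
grip_force: 0.0
```

Call:
{"name": "servo_tool", "arguments": {"increments": [[[7, 0, 0, 3, 0], [7, 0, 0, 7, 0], [7, 0, 0, 10, 0], [7, 0, 0, 10, 0], [7, 0, 0, 10, 0]]]}}

```text
t: 58.25
tool_pos: [0.4111, 0.1989, 0.0521]
tool_rot: [1.922, 2.484, 0.002]
contact_force: [0.2, 0.5, 0.5]
opening: 0.0699
grip_force: 0.0
```

Run:
```python
from look import *
plan([(.410,.199,.0165,104.4)])
```

```text
now [4.111000e-01 1.989000e-01 5.210000e-02 1.045173e+02] t 58.2
[np.float64(0.04), np.float64(-0.1), np.float64(3.56), np.float64(0.1)] rows>=0.7
```

Call:
{"name": "servo_tool", "arguments": {"increments": [[[7, 0, -0.1, 1.5, 0], [6.5, 0, -0.1, 2.8, 0], [6.5, 0, -0.1, 3.4, 0], [6.5, 0, -0.1, 3.4, 0], [6.5, 0, -0.1, 3.4, 0]]]}}

```text
t: 58.75
tool_pos: [0.4094, 0.1983, 0.0173]
tool_rot: [1.923, 2.484, 0.001]
contact_force: [-0.3, 0.7, 0.7]
opening: 0.0651
grip_force: 0.0
```

Call:
{"name": "servo_tool", "arguments": {"increments": [[[3, 0, 0, 0, 0], [3, 0, 0, 0, 0], [3, 0, 0, 0, 0], [3, 0, 0, 0, 0], [3, 0, 0, 0, 0]]]}}

```text
t: 59.25
tool_pos: [0.41, 0.1985, 0.0179]
tool_rot: [1.922, 2.483, 0.003]
contact_force: [-1.6, -0.7, 5.5]
opening: 0.0481
grip_force: 62.3
```

Call:
{"name": "servo_tool", "arguments": {"increments": [[[3, 0, 0, -1, 0], [3, 0, 0, -5, 0], [3, 0, 0, -10, 0], [3, 0, 0, -15, 0], [3, 0, 0, -20.5, 0]]]}}

```text
t: 59.75
tool_pos: [0.408, 0.1979, 0.2185]
tool_rot: [-1.923, -2.484, 0.001]
contact_force: [0.8, 1.2, -0.5]
opening: 0.0481
grip_force: 62.3
```

Run:
```python
from look import *
plan([(.53,.26,.235,128),(.66,.18,.235,165),(.73,.06,.225,TY+180),tub(.185,0,.215,TY+180)])
```

```text
now [  0.408    0.1979   0.2185 104.5239] t 59.8
[np.float64(2.95), np.float64(13.37), np.float64(-1.65), np.float64(-23.5)] rows>=2.8
[np.float64(-14.31), np.float64(5.32), np.float64(-0.0), np.float64(-37.0)] rows>=4.3
[np.float64(-9.87), np.float64(-9.78), np.float64(1.0), np.float64(-22.2)] rows>=2.8
[np.float64(4.15), np.float64(-9.91), np.float64(1.0), np.float64(-0.0)] rows>=2.2
```

Call:
{"name": "servo_tool", "arguments": {"increments": [[[3, 0.8, 3.5, -1.6, -6], [3, 1.6, 7, -1.6, -12], [3, 2.3, 10.5, -1.6, -18], [3, 2.9, 13.4, -1.6, -23.5], [3, 2.9, 13.4, -1.6, -23.5]]]}}

```text
t: 60.25
tool_pos: [0.533, 0.2605, 0.232]
tool_rot: [-1.375, -2.824, 0.001]
contact_force: [-0.1, -0.2, -1.2]
opening: 0.048
grip_force: 62.3
```

Call:
{"name": "servo_tool", "arguments": {"increments": [[[3, -3, 1, 0, -7.4], [3, -6, 2.1, 0, -14.8], [3, -9, 3.2, 0, -22.2], [3, -12, 4.3, 0, -29.6], [3, -14.3, 5.3, 0, -37]]]}}

```text
t: 60.75
tool_pos: [0.6613, 0.1784, 0.2326]
tool_rot: [-0.404, -3.115, 0.001]
contact_force: [-1.4, 0.3, -0.8]
opening: 0.0479
grip_force: 62.4
```

Call:
{"name": "servo_tool", "arguments": {"increments": [[[3, -2, -2, 0, -5.5], [3, -4.5, -4.5, 0.4, -11], [3, -7, -7, 0.8, -16.5], [3, -9.9, -9.8, 1, -22.2], [3, -9.9, -9.8, 1, -22.2]]]}}

```text
t: 61.25
tool_pos: [0.7319, 0.0549, 0.2218]
tool_rot: [0.19, -3.134, 0.003]
contact_force: [-0.2, 1.1, -1.1]
opening: 0.0479
grip_force: 62.4
```

Call:
{"name": "servo_tool", "arguments": {"increments": [[[3, 1, -3, 0, 0], [3, 2, -6, 0, 0], [3, 3.2, -9, 0.5, 0], [3, 3.2, -9.9, 0.9, 0], [3, 3.2, -9.9, 0.9, 0]]]}}

```text
t: 61.75
tool_pos: [0.7111, -0.0433, 0.2129]
tool_rot: [0.194, -3.134, -0.001]
contact_force: [0.1, 0.6, -1.3]
opening: 0.0478
grip_force: 62.4
```

Call:
{"name": "servo_tool", "arguments": {"increments": [[[3, 0, 0, 0, 0], [3, 0, 0, 0, 0], [3, 0, 0, 0, 0]]]}}

```text
t: 62.05
tool_pos: [0.7124, -0.0413, 0.2139]
tool_rot: [-0.2, 3.135, 0.0]
contact_force: [0.0, 0.7, -0.0]
opening: 0.0484
grip_force: 62.4
```

Run:
```python
from look import *
plan([tub(.18,0,.2119,TY+180)])
```

```text
now [ 7.124000e-01 -4.130000e-02  2.139000e-01 -1.727041e+02] t 62.0
[np.float64(1.64), np.float64(-0.07), np.float64(0.2), np.float64(0.1)] rows>=0.3
```

Call:
{"name": "servo_tool", "arguments": {"increments": [[[3, 0.8, -0.1, 0.2, 0.1], [3, 1.6, -0.1, 0.2, 0.1], [3, 1.6, -0.1, 0.2, 0.1], [3, 1.6, -0.1, 0.2, 0.1]]]}}

```text
t: 62.45
tool_pos: [0.6961, -0.0457, 0.2117]
tool_rot: [-0.195, 3.135, 0.0]
contact_force: [-0.4, 0.3, 0.1]
opening: 0.0483
grip_force: 62.4
```

Run:
```python
from look import *
plan([tub(.155,0,.2119,TY+180)])
```

```text
now [ 6.961000e-01 -4.570000e-02  2.117000e-01 -1.728902e+02] t 62.5
[np.float64(2.47), np.float64(0.15), np.float64(-0.02), np.float64(-0.0)] rows>=0.5
```

Call:
{"name": "servo_tool", "arguments": {"increments": [[[3, 0.8, 0.1, 0, 0], [3, 1.6, 0.1, 0, 0], [3, 2.5, 0.1, 0, 0], [3, 2.5, 0.1, 0, 0]]]}}

```text
t: 62.85
tool_pos: [0.6704, -0.0479, 0.2117]
tool_rot: [0.195, -3.135, 0.0]
contact_force: [0.1, -0.2, 0.3]
opening: 0.048
grip_force: 62.4
```

Call:
{"name": "servo_tool", "arguments": {"increments": [[[3, 1.2, 0, 0, 0], [3, 2.4, 0, 0, 0], [3, 3, 0, 0, 0], [3, 3, 0, 0, 0]]]}}

```text
t: 63.25
tool_pos: [0.6411, -0.0516, 0.2117]
tool_rot: [-0.195, 3.135, 0.0]
contact_force: [0.3, -0.7, -0.2]
opening: 0.048
grip_force: 62.4
```

Call:
{"name": "servo_tool", "arguments": {"increments": [[[3, 0.7, 0, 0, 0], [3, 1.4, 0, 0, 0], [3, 1.8, 0, 0, 0], [3, 1.8, 0, 0, 0]]]}}

```text
t: 63.65
tool_pos: [0.6274, -0.0534, 0.2147]
tool_rot: [-0.195, 3.122, -0.001]
contact_force: [11.4, 1.7, -0.4]
opening: 0.0477
grip_force: 62.4
```

Call:
{"name": "servo_tool", "arguments": {"increments": [[[3, 0.2, 0, -0.3, 0], [3, 0.4, 0, -0.6, 0], [3, 0.6, 0, -0.9, 0], [3, 0.6, 0, -0.9, 0]]]}}

```text
t: 64.05
tool_pos: [0.6239, -0.0539, 0.2256]
tool_rot: [-0.194, 3.115, -0.001]
contact_force: [16.6, 2.4, 1.1]
opening: 0.0479
grip_force: 62.4
```

Call:
{"name": "servo_tool", "arguments": {"increments": [[[3, 0.2, 0, -0.3, 0], [3, 0.4, 0, -0.6, 0], [3, 0.5, 0, -0.9, 0], [3, 0.5, 0, -0.9, 0]]]}}

```text
t: 64.45
tool_pos: [0.619, -0.0543, 0.2348]
tool_rot: [-0.195, 3.115, -0.001]
contact_force: [15.4, 2.6, 2.7]
opening: 0.0485
grip_force: 62.3
```

Call:
{"name": "servo_tool", "arguments": {"increments": [[[3, 0.3, 0, -0.3, 0], [3, 0.4, 0, -0.3, 0], [3, 0.4, 0, -0.3, 0]]]}}

```text
t: 64.75
tool_pos: [0.6168, -0.0551, 0.2393]
tool_rot: [-0.196, 3.109, -0.003]
contact_force: [19.6, 3.0, 3.3]
opening: 0.0481
grip_force: 62.5
```

Call:
{"name": "servo_tool", "arguments": {"increments": [[[6, -0.4, 0, 0, 0], [8.5, -0.4, 0, 0, 0], [8.5, -0.4, 0, 0, 0], [8.5, -0.4, 0, 0, 0], [8.5, -0.4, 0, 0, 0]]]}}

```text
t: 65.25
tool_pos: [0.6124, -0.0552, 0.232]
tool_rot: [0.195, -3.134, -0.0]
contact_force: [-0.1, -0.9, -0.3]
opening: 0.0851
grip_force: 0.0
```

Run:
```python
from look import *
slotcheck(); plates(); plan([])
```

```text
20 [(167, 137, 96), (185, 151, 107), (184, 149, 105), (188, 153, 108), (177, 145, 103)]
40 [(192, 156, 110), (184, 150, 106), (192, 157, 110), (184, 150, 105), (176, 144, 100)]
plate [0.389 0.077] [ 67. 221.] yaw -0.9 grip [0.427 0.076]
now [ 6.126000e-01 -5.510000e-02  2.322000e-01 -1.728871e+02] t 65.3
```

Call:
{"name": "servo_tool", "arguments": {"increments": [[[8.5, -1, 0, -3, 0], [8.5, -3, 0, -7, 0], [8.5, -3, 3, -9, 0], [8.5, -3, 8, -9, 0], [8.5, -3, 12, -9, 0]]]}}

```text
t: 65.85
tool_pos: [0.628, 0.0691, 0.3242]
tool_rot: [-0.194, 3.133, 0.0]
contact_force: [0.2, -0.7, -0.5]
opening: 0.085
grip_force: 0.0
```

Call:
{"name": "servo_tool", "arguments": {"increments": [[[8.5, 1, 5, 0, 0], [8.5, 2, 10, 0, 0], [8.5, 3, 15, 0, 0], [8.5, 5, 20, 0, 0], [8.5, 5, 20, 0, 0]]]}}

```text
t: 66.35
tool_pos: [0.5509, 0.2641, 0.3227]
tool_rot: [0.204, -3.134, -0.002]
contact_force: [0.4, -0.5, 0.2]
opening: 0.0852
grip_force: 0.0
```

Run:
```python
from look import *
s=cam('side'); d=cam('top')
c=np.hstack([cv2.resize(s['img'][150:400,270:490],(400,600),interpolation=cv2.INTER_CUBIC),cv2.resize(d['img'][130:310,290:410],(400,600),interpolation=cv2.INTER_CUBIC)])
cv2.imwrite('pics/f.png',c[:,:,::-1]); plan([])
```

```text
now [   0.5526    0.2612    0.3226 -172.7182] t 66.5
```

View pics/f.png

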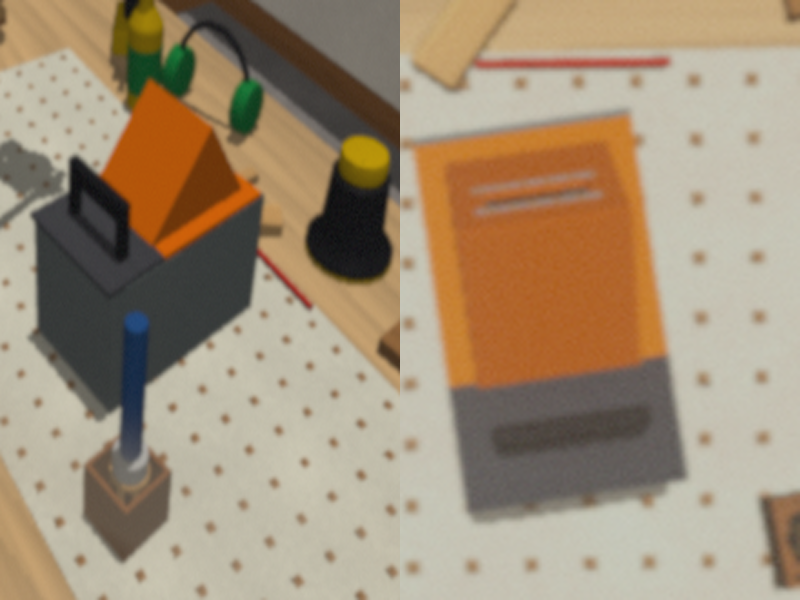

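Run:
```python
from look import *
plan([(.50,.08,.34,TY+140),tub(-.083,0,.33,TY+100),tub(-.083,0,.33,TY+90),tub(-.083,0,.1994,TY+90)])
```

```text
now [   0.5526    0.2612    0.3226 -172.7182] t 66.5
[np.float64(7.52), np.float64(-17.3), np.float64(-1.74), np.float64(40.1)] rows>=4.7
[np.float64(-3.07), np.float64(-16.69), np.float64(1.0), np.float64(40.0)] rows>=4.7
[np.float64(0.0), np.float64(0.0), np.float64(-0.0), np.float64(10.0)] rows>=1.2
[np.float64(0.0), np.float64(0.0), np.float64(13.06), np.float64(-0.0)] rows>=2.6
```

Call:
{"name": "servo_tool", "arguments": {"increments": [[[5, 1.5, -3.5, -1.7, 8], [5, 3, -7, -1.7, 16], [5, 4.5, -10.5, -1.7, 24], [5, 6, -14, -1.7, 32], [5, 7.5, -17.3, -1.7, 40]]]}}

```text
t: 66.95
tool_pos: [0.5002, 0.0759, 0.3396]
tool_rot: [0.901, 3.009, -0.001]
contact_force: [0.9, -0.8, 0.2]
opening: 0.05
grip_force: 0.0
```

Call:
{"name": "servo_tool", "arguments": {"increments": [[[5, -0.6, -3.3, 0, 8], [5, -1.2, -6.6, 0, 16], [5, -1.8, -10, 0, 24], [5, -2.4, -13.3, 0, 32], [5, -3, -16.7, 0, 40]]]}}

```text
t: 67.45
tool_pos: [0.4341, -0.0802, 0.3397]
tool_rot: [1.876, 2.519, -0.001]
contact_force: [-0.2, 0.1, 0.3]
opening: 0.0503
grip_force: 0.0
```

Call:
{"name": "servo_tool", "arguments": {"increments": [[[5, 0, 0, 0, 5], [5, 0, 0, 0, 10], [5, 0, 0, 0, 10], [5, 0, 0, 0, 10]]]}}

```text
t: 67.85
tool_pos: [0.4348, -0.0785, 0.3396]
tool_rot: [2.079, 2.355, -0.0]
contact_force: [0.4, -0.3, -0.2]
opening: 0.05
grip_force: 0.0
```

Run:
```python
from look import *
plan([tub(-.083,0,.28,TY+90),tub(-.083,0,.1994,TY+90)])
```

```text
now [ 4.34800e-01 -7.85000e-02  3.39600e-01  9.71269e+01] t 67.8
[np.float64(0.16), np.float64(0.06), np.float64(5.96), np.float64(-0.0)] rows>=1.2
[np.float64(0.0), np.float64(0.0), np.float64(8.06), np.float64(-0.0)] rows>=1.6
```

Call:
{"name": "servo_tool", "arguments": {"increments": [[[5, 0.2, 0, 3, 0], [5, 0.2, 0, 6, 0], [5, 0.2, 0, 9, 0], [5, 0.2, 0, 12, 0], [5, 0.2, 0, 13, 0]]]}}

```text
t: 68.35
tool_pos: [0.4329, -0.0751, 0.2059]
tool_rot: [-2.074, -2.352, 0.004]
contact_force: [-0.9, -0.2, 0.0]
opening: 0.0502
grip_force: 0.0
```

Call:
{"name": "servo_tool", "arguments": {"increments": [[[5, 0, 0, 0.5, 0], [5, 0, 0, 0.5, 0], [5, 0, 0, 0.5, 0]]]}}

```text
t: 68.65
tool_pos: [0.4357, -0.0759, 0.2064]
tool_rot: [2.077, 2.353, 0.002]
contact_force: [0.4, 0.2, -0.1]
opening: 0.0499
grip_force: 0.0
```

Call:
{"name": "servo_tool", "arguments": {"increments": [[[1, 0, 0, 0, 0], [1, 0, 0, 0, 0], [1, 0, 0, 0, 0], [1, 0, 0, 0, 0], [1, 0, 0, 0, 0]]], "newtons": 60}}

```text
t: 69.15
tool_pos: [0.4348, -0.0758, 0.2059]
tool_rot: [2.079, 2.355, -0.001]
contact_force: [-3.0, -0.0, 4.5]
opening: 0.0127
grip_force: 62.9
```

Run:
```python
from look import *
plan([tub(-.080,0,.1994,TY+90)])
```

```text
now [ 4.34800e-01 -7.58000e-02  2.05900e-01  9.71311e+01] t 69.2
[np.float64(-0.11), np.float64(0.33), np.float64(0.65), np.float64(-0.0)] rows>=0.1
```

Call:
{"name": "servo_tool", "arguments": {"increments": [[[1, 0, 0.15, 0, 0], [1, 0, 0.3, 0, 0], [1, 0, 0.45, 0, 0], [1, 0, 0.5, 0, 0], [1, 0, 0.5, 0, 0]]]}}

```text
t: 69.65
tool_pos: [0.4384, -0.0754, 0.2059]
tool_rot: [-2.078, -2.353, 0.006]
contact_force: [-10.2, -1.1, 9.2]
opening: 0.0125
grip_force: 63.5
```

Call:
{"name": "servo_tool", "arguments": {"increments": [[[5, 0, 0, 0, 0], [5, 0, 0, 0, 0], [5, 0, 0, 0, 0]]]}}

```text
t: 69.95
tool_pos: [0.4398, -0.0749, 0.2044]
tool_rot: [2.079, 2.355, 0.0]
contact_force: [0.4, -0.9, -0.6]
opening: 0.0501
grip_force: 0.0
```

Call:
{"name": "servo_tool", "arguments": {"increments": [[[5, 0, 0, -2, 0], [5, 0, 0, -6, 0], [5, 0, 0, -10, 0], [5, 0, 0, -13, 0], [5, -4, 0, -13, 0]]]}}

```text
t: 70.45
tool_pos: [0.4468, -0.1132, 0.3412]
tool_rot: [2.066, 2.354, 0.008]
contact_force: [0.7, 0.3, 0.1]
opening: 0.0497
grip_force: 0.0
```

Call:
{"name": "servo_tool", "arguments": {"increments": [[[5, 5, 0, 0, 0], [5, 10, 0, 0, 0], [5, 15, 0, 0, 0], [5, 20, 3, 0, 0], [5, 24, 5, 0, 0]]]}}

```text
t: 70.95
tool_pos: [0.4636, 0.1288, 0.335]
tool_rot: [2.079, 2.354, 0.002]
contact_force: [0.9, -0.8, 0.7]
opening: 0.0496
grip_force: 0.0
```

Run:
```python
from look import *
from scipy.optimize import least_squares
d=cam('top'); plates(d); s=cam('side'); cv2.imwrite('pics/g.png',d['img'][:,:,::-1])
# orange/dark edge profile along tub +x through rim at both ends (tub-frame x in mm), y=+-40
for y in (.045,-.045):
    for a,b in((.112,.138),(-.138,-.112)):
        xs=np.arange(a,b,.002); u=proj(d,[tub(x,y,.145,0)[:3] for x in xs]).astype(np.float32)
        v=cv2.remap(d['img'],u[:,:1],u[:,1:],cv2.INTER_LINEAR)[:,0]
        print(y,[(int(round(x*1000)),*map(int,c)) for x,c in zip(xs,v)])
o=ctrl.get_obs();print(o['t'],o['tool_pos'])
```

```text
plate [0.433 0.268] [341. 236.] yaw 7.9 grip [0.471 0.273]
0.045 [(112, 193, 121, 46), (114, 197, 125, 45), (116, 197, 124, 48), (118, 198, 125, 50), (120, 197, 128, 59), (122, 196, 139, 85), (124, 195, 157, 120), (126, 194, 176, 152), (128, 194, 187, 169), (130, 195, 191, 176), (132, 195, 192, 176), (134, 195, 192, 176), (136, 194, 191, 176), (138, 195, 192, 176)]
0.045 [(-138, 192, 190, 175), (-136, 185, 183, 168), (-134, 169, 167, 153), (-132, 149, 146, 132), (-130, 136, 132, 119), (-128, 130, 125, 114), (-126, 122, 117, 108), (-124, 110, 106, 100), (-122, 100, 98, 95), (-120, 97, 93, 91), (-118, 96, 92, 90), (-116, 96, 90, 88), (-114, 95, 89, 87), (-112, 95, 91, 88)]
-0.045 [(112, 191, 118, 42), (114, 195, 122, 42), (116, 197, 124, 44), (118, 197, 124, 46), (120, 197, 127, 55), (122, 195, 135, 79), (124, 193, 153, 119), (126, 193, 176, 155), (128, 194, 187, 170), (130, 194, 191, 175), (132, 195, 192, 177), (134, 195, 193, 177), (136, 196, 193, 177), (138, 195, 192, 176)]
-0.045 [(-138, 164, 138, 110), (-136, 163, 141, 115), (-134, 154, 139, 118), (-132, 141, 132, 117), (-130, 132, 127, 115), (-128, 129, 124, 113), (-126, 124, 120, 111), (-124, 109, 104, 97), (-122, 100, 95, 91), (-120, 97, 93, 90), (-118, 97, 93, 90), (-116, 97, 92, 90), (-114, 95, 91, 89), (-112, 95, 91, 89)]
71.05 [0.46385003 0.1314807  0.33383842]
```

```bash
python3 -c "
from station import ctrl
print(ctrl.finish_job())"
```

```text
the job is handed in; nothing more can be done
None
```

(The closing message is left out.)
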